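Swing the clamp key in the fingers and lock the tray in its sloping nest

TASK

Lock the product tray: with the gripper pointing straight down, lift the clamp key level out of its cradle, then push it against the free edge of the steel ledge so that it swings within the fingers until it hangs straight down, hub lowest, still without tilting the gripper or letting go. Seat the key's D-bore fully home on the leaning flatted shaft of the clamp, turn the clamp with the held key counterclockwise to its stop, and let go, leaving the key seated. Leave the other things on the bench where they are.

Things in the scene. Friction and masses are not known exactly. Their poses are not given: they have to be found in the camera images.
- key: Aluminium clamp key, 0.16 kg, 110 mm long. Origin: centre of the bore's mouth; +x points out of the mouth, the key lies at x -110..0 mm. Hub x -40..0, 30 mm square. Grip bar x -110..-40: 14 mm thick in y, 30 mm high in z. Centre of mass near x -50. Lies in the cradle level, +z up, hub away from the robot, axis 45 mm above the bench.
- key_bore (a point): Bottom of the key's bore, 34 mm inside the mouth; axes as the key. The bore is D-shaped: radius 8.7 mm, cut by a flat 5.7 mm from the axis on the key's +z side (uppermost as it lies); the first 4 mm of the mouth flare by about 2.5 mm.
- key_grip (a point): Where to grip the key: on its axis, 82 mm behind the mouth (x -82); axes as the key. Here a flat round steel boss, 16 mm across, stands 2 mm proud of each side of the bar, so 18 mm over both in y. Held by the two bosses with a light grip (20 to 30 N), the key turns about them when its hub is pushed; it also gives way about 5 mm away from the ledge, so feel or look where the hub is before seating it.
- cradle: Fixed grey rest. Origin: centre of its underside. Base 130 x 70 mm, 8 mm high; on it a 44 mm wide pad under the key's hub (x 22..56 mm, 6 mm lips at its sides) and a 10 mm wide rib under the bar (x -48..22), both 30 mm high over the bench. The key lies along its x axis, mouth at x 55, bar end at x -55; the bar's flats and bosses are free.
- ledge_edge (a point): Middle of the lower front edge of the fixed steel ledge, 80 mm above the bench. y runs along the straight edge (100 mm long), x level into the ledge, away from the robot, z up. The plate is 14 mm thick (80 to 94 mm high), its front face upright, and reaches 90 mm back. Under it all is free for 60 mm behind the edge, down to an 8 mm base. The space in front is free.
- clamp_seat (a point): Centre of the round steel collar (33 mm across) on which the hub's mouth sits when home, about 66 mm above the bench. z points out along the shaft, leaning 30 degrees from vertical towards the robot. x: the way the shaft's flat faces and the clamp finger points. The frame turns with the clamp. To go on, the key's +x must point along -z here and the key's +z along +x here.
- clamp_tip (a point): End of the D-shaped shaft, 32.5 mm out of the collar; axes as clamp_seat. Shaft radius 8 mm, flat 5 mm from the axis on the +x side, tapering to half size over the last 6.5 mm. The clamp finger, a bar 14 mm wide, reaches 66 mm from the axis, lower than the collar's face.
- clamp (a joint): Angle of the clamp about its shaft, rad: 0 parked, growing counterclockwise as seen looking down on the shaft's end (the finger swings over the tray), 1.2 at its hard stop = locked. It stays where it is left; turning takes about 0.12 N m. The key on the shaft has up to 0.2 rad of play in turning either way and 0.1 rad in leaning.
- nest: Fixed white sloping nest, 150 x 240 mm, its face rising 30 degrees away from the robot, 20 mm high in front and 107 mm at the back; it carries the tray and the clamp. Origin on the bench under its middle. The tray's parts stand at most 28 mm off the slope. The shaft is near its front, 65 mm to the right of its middle as the robot sees it.
- short_knob: Bystander: small aluminium block with a stub, 26 mm square, 34 mm high; origin under it.
- driver: Bystander: orange electric screwdriver lying on the bench, 210 mm long, 36 mm across.
- parts_bin: Bystander: open blue bin with screws, 120 x 100 x 50 mm.
- bit_jar: Bystander: clear jar with a black cap, 44 mm across, 60 mm high.
- wrench: Bystander: flat wrench 140 mm long lying on the bench.
- spare_tray: Bystander: spare product tray, 120 x 150 mm, 24 mm high, lying on the bench.
There are look-alikes about, which are no part of the job. Several things have the shape of the key; the one meant has the colours described above. Of the things that look like the cradle, the larger one is meant.

How it is judged:
By the outcome, as a careful person would: the job done as asked, in the order asked, and still so for the second after the job is handed in, with the robot touching nothing.
It also fails if it takes over 64 s, if anything falls off the work surface, if the arm or the gripper's body presses on something with over 40 N, if the wrist force passes 120 N, or if a joint passes its speed limit or range.

ROBOT

A 6-joint arm with a two-finger parallel gripper is mounted at the origin on the work surface. World frame = base frame: x ahead of the robot, y to its left, z up, the work surface at z = 0. Lengths are in mm, angles in rad, forces in N, time in s.
With the tool pointing down it reaches from about 275 to 875 mm from the base axis. Payload 12.5 kg.
Tool frame: the origin (TCP) lies on the mounting face of the last link; the fingertips stand 173 mm ahead of it and the grasp point (between the pads) lies 155 mm ahead of it; x points along the fingers, z is the direction in which the jaws open and shut, and the axes are right-handed (so a half turn about x gives the same grasp; the last joint's range is limited). The gripper opens to 85 mm and grips with 20 to 120 N. Pads are 22 mm wide; open, the fingers measure 114 mm over their backs; the gripper's body (76 mm by 85 mm) begins 54 mm behind the grasp point. The pads swing forward as they close: fully open they stand 13 mm farther back than shut.
Start: joints at [-1.402, 0.351, 1.652, -0, 1.139, -0.085], TCP at [138.117, -532.362, 404.69] pointing down, gripper open.
Joint ranges: [-2.75, 2.75], [-0.79, 2.1], [0.01, 2.65], [-1.57, 4.71], [0.07, 3.14], [-2.87, 2.87]. Speed limits (rad/s): [2.22, 2.22, 2.79, 3.14, 3.14, 3.14].

INTERFACE

Orientations are given as a unit quaternion [w, x, y, z].
In Python, from plant import ctrl gives the robot as it stands.
- The arm moves only by the shell command python3 -m crank 'ROWS' [OPENING] [FORCE]. ROWS is a JSON object of lists of equal length, an entry for each row: "delta_pos": the shift along the tool's x, y, z in mm, a list of three; "spin": the turn about the tool's x in rad. A call has 1 to 12 rows; each row is the pose to reach, as a shift and turn from the pose measured when the call began, along the tool's axes at that moment; what a row does not reach only later rows make up. A row lasts 1/12 s, in which the tool goes at most 41.7 mm and 7.16 degrees, less where a joint would pass 70% of its speed; a pose out of reach is approached as far as the arm can. A call with a gripper value outside its range is refused whole. OPENING is the finger opening in mm, from 0 to 85.4, set as the call begins (- or left out, the last holds). The fingers move at their own pace and stop on an object; FORCE is the grip in N (left out, the last holds). Time passes only in rows, so rows that repeat a pose let the fingers close. It gives the time, the measured TCP pose, the force and the opening at its end, in the units of the state.
- ctrl.get_state(): the state, without advancing time (a new reading comes with each control period).
- ctrl.get_image(name): name is "scene" or "top" or "wrist"; returns a dict with "img" (384x512x3 uint8, blue, green, red), "intrinsics" (3x3 intrinsics, pixels), "k1" (the pictures are not rectified: a ray, as slopes to the right and down, at radius r is drawn at 1 + k1 r^2 times it, then the intrinsics apply), "cam_to_world" (4x4, takes a point from camera to world coordinates). Camera axes: x right, y up, looking along -z (the intrinsics and any distortion apply to the point x, -y, -z); pixel columns grow to the right and rows downward; lengths in mm; the calibration is good to about 2 mm. A picture is of the moment at which its call begins. There is no depth.
- ctrl.hand_in(): hands the job in, once; it reports no verdict.
The state is a dict: "t": time; "joint_pos": joint angles; "qvel": joint speeds; "effort": joint torques, N m; "eef_pos": TCP position; "tcp_rot": TCP orientation; "contact_force": force on the tool from outside, world axes, zero at the start; "torque": the same for the moment, N m; "width": opening from 0.0 (shut) to 1.0 (fully open).
Only numpy, scipy, OpenCV 4.12 (cv2) and the standard library are available. Lean on these libraries where they do the work, as an engineer would, in place of code of your own. Each camera call takes 0.05 s, during which the arm holds its last target. There are 200 camera calls.

## Working session

There is one attempt and no reset: what is moved stays moved. The work goes in short steps, Python scripts to look and compute and a shell command to move; the robot and the scene stay as the last step left them, time stands still between calls to the robot, and variables do not carry over. Pictures are saved under pics/ and viewed, about 8 in all and at most 12, crops included, and the job is handed in when it is done.

```bash
ls; mkdir -p pics; cat > h.py <<'E'
import numpy as np, cv2
from plant import ctrl
from scipy.spatial.transform import Rotation as R
def cam(n,name=None):
    d=ctrl.get_image(n)
    if name: cv2.imwrite('pics/'+name+'.png',d['img'])
    np.savez('pics/'+(name or n)+'.npz',**{k:np.array(v) for k,v in d.items()})
    return d
def load(name): return dict(np.load('pics/'+name+'.npz'))
def ray(d,u,v):
    K=np.array(d['intrinsics']);T=np.array(d['cam_to_world'])
    p=cv2.undistortPoints(np.array([[[u,v]]],float),K,np.array([float(d['k1']),0,0,0]))[0,0]
    return T[:3,3],T[:3,:3]@np.array([p[0],-p[1],-1])
def onz(d,u,v,z):
    o,r=ray(d,u,v); return o+r*(z-o[2])/r[2]
def proj(d,P):
    K=np.array(d['intrinsics']);T=np.array(d['cam_to_world'])
    q=T[:3,:3].T@(np.array(P,float)-T[:3,3]);q=q*[1,-1,-1]
    return cv2.projectPoints(q[None,None],np.zeros(3),np.zeros(3),K,np.array([float(d['k1']),0,0,0]))[0].ravel()
def two(d1,p1,d2,p2):
    o1,r1=ray(d1,*p1);o2,r2=ray(d2,*p2);r1/=np.linalg.norm(r1);r2/=np.linalg.norm(r2)
    s=np.linalg.lstsq(np.c_[r1,-r2],o2-o1,rcond=None)[0]
    a,b=o1+r1*s[0],o2+r2*s[1]; return (a+b)/2,np.linalg.norm(a-b)
def rot(s=None):
    q=(s or ctrl.get_state())['tcp_rot']; return R.from_quat([q[1],q[2],q[3],q[0]]).as_matrix()
E
python3 - <<'E'
from h import *
for n in ['top','scene','wrist']:
    d=cam(n,n+'0'); print(n,d['k1'],np.round(d['cam_to_world'],2).tolist())
a=cv2.imread('pics/top0.png')
cv2.imwrite('pics/top0b.png',cv2.resize(a,(800,600),interpolation=cv2.INTER_CUBIC))
s=cv2.imread('pics/scene0.png');cv2.imwrite('pics/scene0b.png',cv2.resize(s,(800,600),interpolation=cv2.INTER_CUBIC))
s=ctrl.get_state();print(s);print(rot(s).round(3))
E
```

```text
pics
top -0.09072032280074921 [[-0.02, 1.0, -0.07, 486.65], [-1.0, -0.02, 0.02, 37.62], [0.02, 0.07, 1.0, 1551.56], [0.0, 0.0, 0.0, 1.0]]
scene 0.043153518998387826 [[0.22, -0.61, 0.76, 1444.02], [0.98, 0.15, -0.17, -161.63], [-0.01, 0.78, 0.63, 804.63], [0.0, 0.0, 0.0, 1.0]]
wrist -0.008264232532377772 [[0.25, 0.92, 0.31, 216.36], [-0.97, 0.24, 0.08, -510.81], [-0.0, -0.32, 0.95, 373.46], [0.0, 0.0, 0.0, 1.0]]
{'t': 0.15, 'joint_pos': array([-1.40158297e+00,  3.51144095e-01,  1.65228003e+00,  1.45921322e-06,
        1.13913468e+00, -8.45697062e-02]), 'qvel': array([-0.00045045, -0.00155822, -0.00169856, -0.00118167,  0.00011275,
       -0.00044104]), 'effort': array([ 6.89233202e-04, -5.06250215e+01, -2.91502208e+01, -6.03375065e-05,
        3.36767822e-03,  1.42032536e-05]), 'eef_pos': array([ 138.11118974, -532.27302441,  404.26357592]), 'tcp_rot': array([ 0.55900425,  0.43293596,  0.5595067 , -0.43247306]), 'contact_force': array([0.1534164 , 1.43686182, 0.42644062]), 'torque': array([-0.01031834,  0.03794071,  0.04841899]), 'width': 0.9984042622108441}
[[-0.     0.968  0.251]
 [ 0.001  0.251 -0.968]
 [-1.     0.    -0.001]]
```

View pics/top0b.png

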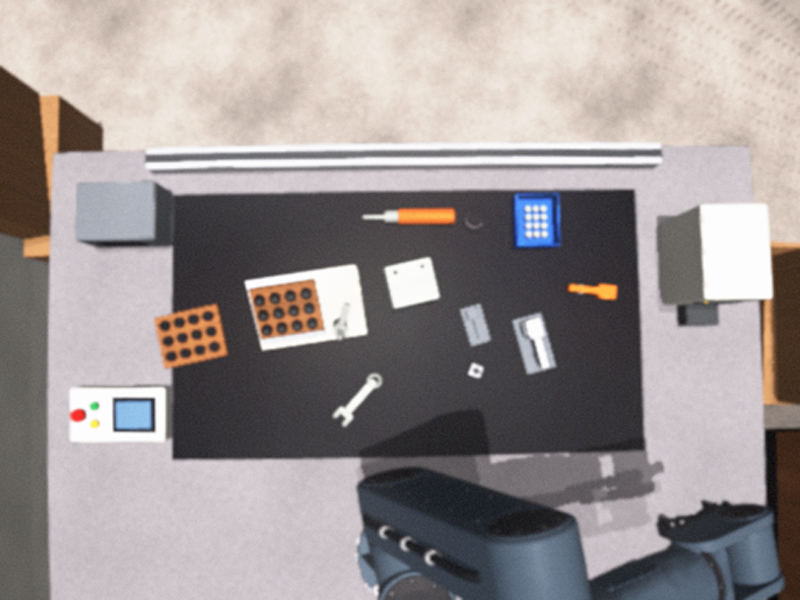

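View pics/scene0b.png

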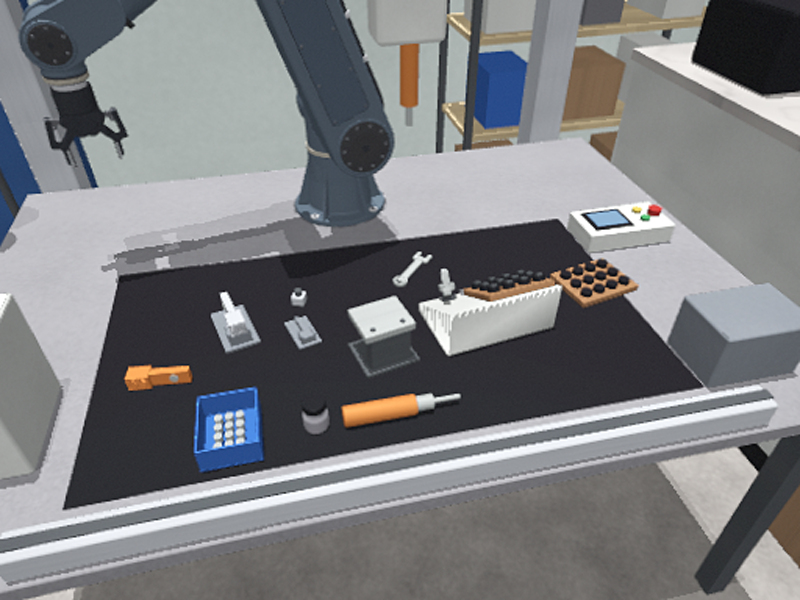

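Top view (800 px scale): the aluminium key is in the large cradle at (535,342), the ledge plate is at (412,282), and the clamp on the nest is at (343,315). The orange key and the small cradle are the look-alikes. Next I'll work out rough world positions.

```bash
cat > m1.py <<'E'
from h import *
d=load('top0'); k=1/1.5625
for n,u,v,z in [('cradle',534,343,8),('key mouth',530,320,45),('key end',545,364,45),('ledge front L',394,307,94),('ledge front R',439,297,94),('ledge backL',384,267,94),('ledge backR',430,258,94),('clamp',346,310,98),('finger',338,333,60),('nest fl',262,349,20),('nest fr',367,333,20),('nest br',358,265,107),('nest bl',246,281,107)]:
    print(n,onz(d,u*k,v*k,z).round(0))
s=ctrl.get_state();Rm=rot(s)
w=load('wrist0');T=w['cam_to_world'];print('cam in tool',(Rm.T@(T[:3,3]-s['eef_pos'])).round(1)); print((Rm.T@T[:3,:3]).round(3).tolist())
print(w['intrinsics'])
E
python3 m1.py
```

```text
cradle [ 477. -293.    8.]
key mouth [ 530. -277.   45.]
key end [ 430. -309.   45.]
ledge front L [562.  31.  94.]
ledge front R [582. -68.  94.]
ledge backL [650.  51.  94.]
ledge backR [668. -50.  94.]
clamp [556. 135.  98.]
finger [507. 156.  60.]
nest fl [474. 333.  20.]
nest fr [507.  93.  20.]
nest br [653. 107. 107.]
nest bl [622. 351. 107.]
cam in tool [30.8 81.1 -1.1]
[[0.001, 0.317, -0.948], [0.0, 0.948, 0.317], [1.0, -0.001, 0.001]]
[[290.77204224   0.         254.13905482]
 [  0.         290.77204224 188.97688986]
 [  0.           0.           1.        ]]
```

```bash
python3 -m crank '{"delta_pos":[[84,362,-144],[84,362,-144],[84,362,-144],[84,362,-144],[84,362,-144],[84,362,-144],[84,362,-144],[84,362,-144],[84,362,-144],[84,362,-144],[84,362,-144],[84,362,-144]],"spin":[-0.06,-0.06,-0.06,-0.06,-0.06,-0.06,-0.06,-0.06,-0.06,-0.06,-0.06,-0.06]}' 85
python3 - <<'E'
from h import *
d=cam('wrist','w1');cv2.imwrite('pics/w1b.png',cv2.resize(d['img'],(768,576),interpolation=cv2.INTER_CUBIC))
s=ctrl.get_state();print(s['eef_pos'],rot(s).round(3).tolist(),s['joint_pos'])
E
```

```text
t: 1.15
eef_pos: [452.9, -301.1, 319.9]
tcp_rot: [0.572, 0.415, 0.573, -0.415]
contact_force: [-0.6, -0.8, 0.2]
width: 0.996
[ 452.26181919 -301.84934796  320.2226405 ] [[-0.001, 0.951, 0.309], [0.001, 0.309, -0.951], [-1.0, -0.0, -0.001]] [-6.74219204e-01  4.43137139e-01  1.74678047e+00  5.13973958e-04
  9.52958853e-01  5.81618556e-01]
```

View pics/w1b.png

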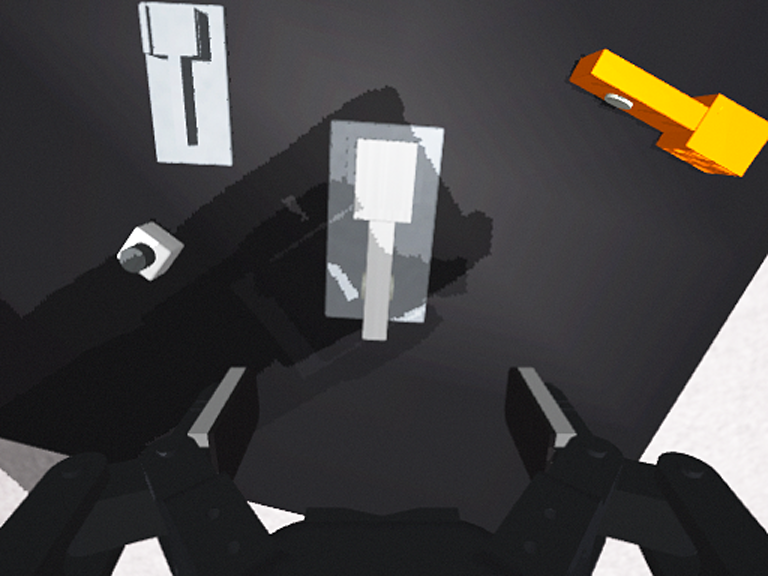

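Wrist view: the key's hub top face runs from (357,140) to (411,221), the bar end is at (363..387,339), and a boss shows near (364,283). I'll place the key from these on its top plane, z=60.

```bash
cat > m2.py <<'E'
from h import *
d=load('w1');k=1/1.5;g=lambda u,v,z:onz(d,u*k,v*k,z)
P=[g(*p,60) for p in [(357,140),(417,142),(411,221),(355,219)]]
B=[g(*p,60) for p in [(363,338),(387,339),(369,222),(394,222)]]
for p in P+B: print(p.round(1))
print('hub w',np.linalg.norm(P[0]-P[1]),np.linalg.norm(P[2]-P[3]),'len',np.linalg.norm(P[0]-P[3]),'bar w',np.linalg.norm(B[0]-B[1]))
m=(P[0]+P[1])/2;e=(B[0]+B[1])/2
ax=m-e;L=np.linalg.norm(ax);ax/=L;print('len',L,'yaw',np.arctan2(ax[1],ax[0]),np.arctan2(*(P[1]-P[2]+P[0]-P[3])[1::-1]))
gp=(m-82*ax+e+28*ax)/2;print('grip',gp)
s=ctrl.get_state();Rm=rot(s);gp[2]=45;print('tool yaw',np.arctan2(Rm[1,1],Rm[0,1]));tcp=gp+[0,0,155]
print('delta tool',Rm.T@(tcp-s['eef_pos']))
C=[g(*p,8) for p in [(331,121),(444,127),(424,322),(327,317)]];print('cradle',np.mean(C,0),[np.linalg.norm(C[i]-C[i-1]) for i in range(4)])
cx=(C[0]+C[1]-C[2]-C[3]);print(np.arctan2(cx[1],cx[0]))
a=d['img'][75:235,200:310];cv2.imwrite('pics/w1c.png',cv2.resize(a,None,fx=3.6,fy=3.6,interpolation=cv2.INTER_CUBIC))
E
python3 m2.py
```

```text
[ 524.7 -263.1   60. ]
[ 533.1 -291.8   60. ]
[ 494.6 -302.2   60. ]
[ 486.4 -273.7   60. ]
[ 421.8 -298.4   60. ]
[ 425.5 -311.8   60. ]
[ 487.2 -281.2   60. ]
[ 491.3 -293.8   60. ]
hub w 30.000494688408082 29.603354692351758 len 39.70899395211253 bar w 13.894432351155139
len 108.8461852114727 yaw 0.2567149318200407 0.2674014242886695
grip [ 450.14232688 -298.12242632   60.        ]
tool yaw 0.314660798461357
delta tool [120.2283087   -0.81921985  -4.04328404]
cradle [ 475.85559339 -291.57899182    8.        ] [np.float64(128.58332581592722), np.float64(68.59624055835391), np.float64(128.91356406071625), np.float64(67.90314029314736)]
0.25570115415762207
```

```bash
python3 -m crank '{"delta_pos":[[40,-1,-4],[80,-1,-4],[110,-1,-4],[120,-1,-4],[120,-1,-4],[120,-1,-4]],"spin":[0.057,0.057,0.057,0.057,0.057,0.057]}' 50
python3 -m crank '{"delta_pos":[[0,0,0],[0,0,0],[0,0,0],[0,0,0],[0,0,0],[0,0,0],[0,0,0],[0,0,0]],"spin":[0,0,0,0,0,0,0,0]}' 0 50
python3 - <<'E'
from h import *
d=cam('wrist','w2');cv2.imwrite('pics/w2b.png',d['img'])
s=ctrl.get_state();print(s['eef_pos'],rot(s).round(3).tolist(),s['width']*85.4,s['contact_force'])
E
```

```text
t: 1.7
eef_pos: [449.9, -299.1, 201.3]
tcp_rot: [0.56, 0.432, 0.56, -0.432]
contact_force: [0.2, -1.2, 0.0]
width: 0.587
t: 2.37
eef_pos: [450.3, -299.5, 203.2]
tcp_rot: [0.561, 0.432, 0.559, -0.432]
contact_force: [-2.5, 0.3, 9.9]
width: 0.196
[ 450.32371095 -299.53066746  203.20469162] [[0.002, 0.967, 0.254], [-0.001, 0.254, -0.967], [-1.0, 0.001, 0.002]] 17.198622600282146 [-3.18896238 -0.41220401  9.97716831]
```

View pics/w2b.png

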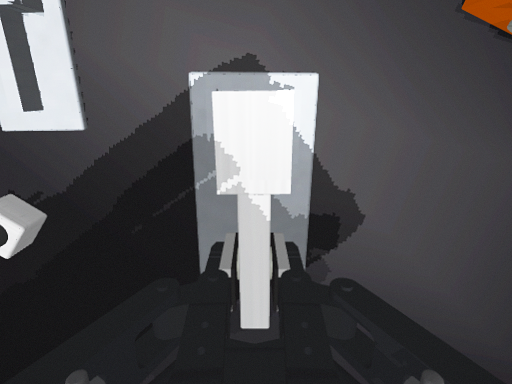

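The bosses are gripped, opening about 17 mm. I'll lift the key level, then look at the ledge.

```bash
python3 -m crank '{"delta_pos":[[-8,0,0],[-20,0,0],[-40,0,0],[-60,0,0],[-60,0,0]],"spin":[0,0,0,0,0]}' 0 50
python3 -m crank '{"delta_pos":[[-25,0,0],[-50,10,-15],[-75,25,-40],[-100,42,-68],[-117,60,-96],[-117,78,-125],[-117,96,-154],[-117,114,-183],[-117,132,-212],[-117,145,-235],[-117,150,-243],[-117,150,-243]],"spin":[0,0,0.01,0.02,0.03,0.04,0.05,0.06,0.066,0.066,0.066,0.066]}' 0 50
python3 - <<'E'
from h import *
d=cam('wrist','w3');cv2.imwrite('pics/w3b.png',cv2.resize(d['img'],(768,576),interpolation=cv2.INTER_CUBIC))
s=ctrl.get_state();print(s['eef_pos'],rot(s).round(3).tolist(),s['width']*85.4,s['contact_force'])
E
```

```text
t: 2.83
eef_pos: [451.0, -300.0, 267.7]
tcp_rot: [0.563, 0.432, 0.557, -0.432]
contact_force: [1.1, 0.1, -1.2]
width: 0.201
t: 3.83
eef_pos: [533.6, -24.5, 384.0]
tcp_rot: [0.549, 0.449, 0.543, -0.449]
contact_force: [-0.4, -0.1, -2.2]
width: 0.197
[533.34760534 -25.72585294 383.91352421] [[0.007, 0.981, 0.192], [-0.005, 0.192, -0.981], [-1.0, 0.006, 0.007]] 16.92980072557257 [ 0.67786844 -0.53208391 -2.1968176 ]
```

View pics/w3b.png

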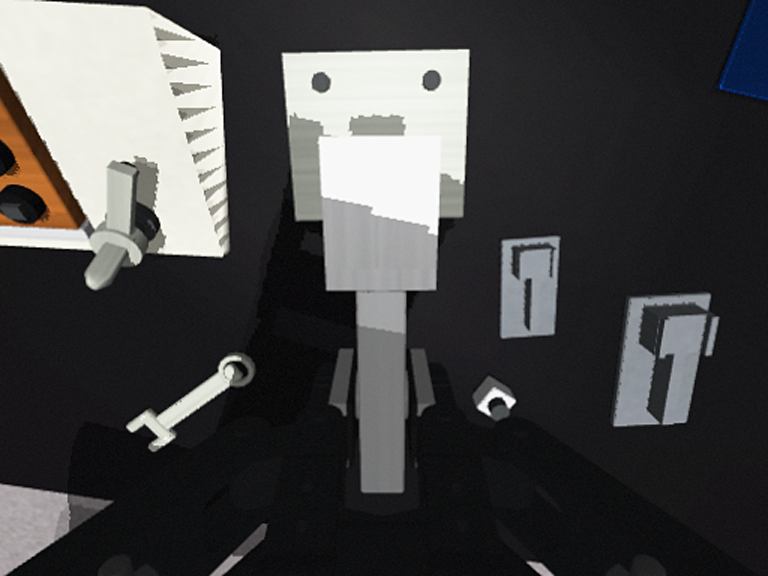

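Wrist view: the key is level, as its outline matches the one in the cradle. The ledge top face corners are at (296,219), (463,217), (469,49) and (282,52). The clamp is at left, with its tip near (97,280), its collar near (118,245) and its finger pointing upslope to (122,170).

```bash
cat > m3.py <<'E'
from h import *
d=load('w3');k=1/1.5;g=lambda u,v,z:onz(d,u*k,v*k,z)
L=[g(*p,94) for p in [(296,219),(463,217),(469,49),(282,52)]]
for p in L: print(p.round(1))
print([round(np.linalg.norm(L[i]-L[i-1]),1) for i in range(4)])
e=(L[0]+L[1])/2;y=L[0]-L[1];print('edge mid',e,'yaw',np.arctan2(-y[0],y[1]),'yaw back',np.arctan2(*((L[2]-L[3])*[1,-1,1])[:2]))
s=ctrl.get_state();Rm=rot(s);tw=np.arctan2(Rm[1,1],Rm[0,1]);print('toolyaw',tw)
gr=s['eef_pos']+155*Rm[:,0];print('grasp',gr,'edge mid rel grasp in tool',Rm.T@(e-gr))
print('tip',g(95,283,92),'collar',g(118,245,66),'finger end',g(122,168,94))
E
python3 m3.py
```

```text
[559.9  32.   94. ]
[580.2 -65.7  94. ]
[668.3 -46.4  94. ]
[647.5  51.4  94. ]
[np.float64(89.7), np.float64(99.8), np.float64(90.1), np.float64(100.0)]
edge mid [570.07563998 -16.80904696  94.        ] yaw 0.20515282012688701 yaw back 0.20931240302569962
toolyaw 0.19292197957493848
grasp [534.38808098 -26.56884265 228.91930891] edge mid rel grasp in tool [135.10075511  36.14793619  -3.63153853]
tip [495.01160006 151.51026072  92.        ] collar [513.75795262 151.8782652   66.        ] finger end [570.06569856 134.50998554  94.        ]
```

Ledge measures 100 x 90 as given: edge mid (570,-17), yaw 0.207. I'll back off, descend, and put the hub under the edge.

```bash
python3 -m crank '{"delta_pos":[[0,-34,-1],[0,-68,-1],[35,-68,-1],[70,-68,-1],[105,-68,-1],[140,-68,-1],[165,-68,-1],[174,-68,-1],[174,-68,-1],[174,-68,-1]],"spin":[-0.014,-0.014,-0.014,-0.014,-0.014,-0.014,-0.014,-0.014,-0.014,-0.014]}' 0 50
python3 - <<'E'
from h import *
s=ctrl.get_state();Rm=rot(s);print(s['eef_pos'],Rm.round(3).tolist(),s['width']*85.4,s['contact_force'])
G=s['eef_pos']+155*Rm[:,0];y=.207;r=G-[570,-17,0];print('G',G,'ledge frame u,v',r[0]*np.cos(y)+r[1]*np.sin(y),-r[0]*np.sin(y)+r[1]*np.cos(y),'yaw',np.arctan2(Rm[1,1],Rm[0,1]))
E
```

```text
t: 4.72
eef_pos: [467.9, -39.5, 210.3]
tcp_rot: [0.552, 0.446, 0.546, -0.446]
contact_force: [0.2, -0.0, -0.7]
width: 0.197
[467.86356892 -39.45380034 210.33955313] [[0.007, 0.979, 0.205], [-0.006, 0.205, -0.979], [-1.0, 0.006, 0.007]] 16.82715762853361 [ 0.16211944 -0.00419494 -0.71447951]
G [468.97617796 -40.32952847  55.34602035] ledge frame u,v -103.66195299819837 -2.0685789432078003 yaw 0.20611973760426305
```

```bash
python3 -m crank '{"delta_pos":[[0,15,0],[0,30,0],[0,42,0],[0,42,0],[0,42,0]],"spin":[0,0,0,0,0]}' 0 50
python3 -m crank '{"delta_pos":[[0,0,0],[-6,0,0],[-12,0,0],[-18,-1,0],[-24,-2,0],[-30,-2,0],[-38,-1,0],[-46,1,0],[-54,4,0],[-61,8,0],[-61,8,0]],"spin":[0,0,0,0,0,0,0,0,0,0,0]}' 0 25
cat > st.py <<'E'
from h import *
s=ctrl.get_state();Rm=rot(s);print(s['eef_pos'].round(1),s['width']*85.4,s['contact_force'].round(1),s['torque'].round(2))
G=s['eef_pos']+158*Rm[:,0];y=.207;r=G-[570,-17,0];print('G',G.round(1),'u,v',(r[0]*np.cos(y)+r[1]*np.sin(y)).round(1),(-r[0]*np.sin(y)+r[1]*np.cos(y)).round(1),'yaw',np.arctan2(Rm[1,1],Rm[0,1]).round(3),'tilt',Rm[:2,0].round(3))
E
python3 st.py; python3 -c "
from h import *
a=cam('scene','s4')['img'][130:270,190:330];b=cam('wrist','w4')['img']
cv2.imwrite('pics/s4b.png',np.hstack([cv2.resize(a,(384,384),interpolation=cv2.INTER_CUBIC),b[:,100:412]]))"
```

```text
t: 5.13
eef_pos: [509.3, -31.0, 212.1]
tcp_rot: [0.553, 0.446, 0.545, -0.445]
contact_force: [-0.1, -0.2, -1.7]
width: 0.197
t: 6.05
eef_pos: [517.1, -28.9, 274.6]
tcp_rot: [0.553, 0.446, 0.545, -0.445]
contact_force: [-5.0, -0.0, -2.3]
width: 0.196
[517.1 -28.9 274.6] 16.707506712635325 [-5.  -0.  -2.3] [-0.08  0.95  0.09]
G [518.7 -29.9 116.6] u,v -52.9 -2.1 yaw 0.207 tilt [ 0.01  -0.006]
```

View pics/s4b.png

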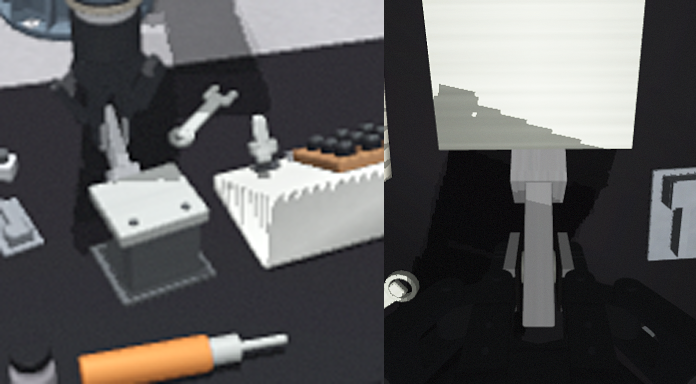

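The key is swinging: the hub is under the ledge and the bar tilts up through the fingers. I'll continue to vertical.

```bash
python3 -m crank '{"delta_pos":[[-5,4,0],[-10,9,0],[-15,15,0],[-20,22,0],[-23,28,0],[-25,33,0],[-26,38,0],[-26,41,0],[-26,43,0],[-26,43,0]],"spin":[0,0,0,0,0,0,0,0,0,0]}' 0 25
python3 st.py; python3 -c "
from h import *
a=cam('scene','s5')['img'][130:270,190:330];b=cam('wrist','w5')['img']
cv2.imwrite('pics/s5b.png',np.hstack([cv2.resize(a,(384,384),interpolation=cv2.INTER_CUBIC),b[:,100:412]]))"
```

```text
t: 6.98
eef_pos: [558.9, -19.9, 300.0]
tcp_rot: [0.553, 0.446, 0.545, -0.445]
contact_force: [-5.0, -0.4, 0.5]
width: 0.2
[558.9 -19.9 300. ] 17.08456176014532 [-5.  -0.4  0.5] [-0.16  1.    0.02]
G [560.6 -20.9 142.1] u,v -10.0 -1.8 yaw 0.207 tilt [ 0.011 -0.006]
```

View pics/s5b.png

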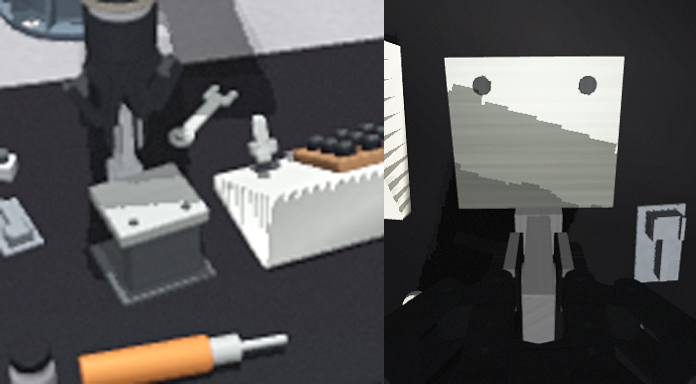

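```bash
cat > fit.py <<'E'
from h import *
import sys
from scipy.optimize import fsolve
def fit(d,s,r1,r2,contact=True):
    Rm=rot(s);P0=s['eef_pos']+158*Rm[:,0]
    xh,yh=Rm[:,1]*1.,Rm[:,2];xh[2]=0;up=np.array([0,0,1.])
    def key(p,x,z):
        f,du,dz=p;k=np.cos(f)*xh-np.sin(f)*up;n=np.sin(f)*xh+np.cos(f)*up
        return P0+du*xh+dz*up+(x+82)*k+z*n
    E=np.array([570,-17,80]);xl=np.array([np.cos(.207),np.sin(.207),0])
    def res(p):
        f,du,dz=p;n=np.sin(f)*xh+np.cos(f)*up
        c=(E-(P0+du*xh+dz*up))@n-15 if contact else dz
        return [proj(d,key(p,-110,15))[1]-r1,proj(d,key(p,-110,-15))[1]-r2,c]
    p=fsolve(res,[1.5,0,0]);print('phi deg',np.degrees(p[0]).round(1),'du,dz',p[1:].round(1),'mouth',key(p,0,0).round(1),'res',np.round(res(p),2));return p
if __name__=='__main__':
    d=load('w5');g=cv2.cvtColor(d['img'],cv2.COLOR_BGR2GRAY)
    print(g[200:350,254:260].mean(1).round(0).astype(int).tolist())
    print(g[270,225:290].tolist());print(g[320,225:290].tolist())
    s=ctrl.get_state()
    for r1,r2 in [(294,341),(295,343),(293,339)]: fit(d,s,r1,r2)
E
python3 fit.py
```

```text
[104, 103, 106, 107, 109, 106, 102, 99, 95, 94, 95, 95, 95, 94, 104, 107, 98, 94, 95, 95, 94, 95, 95, 96, 94, 95, 95, 96, 95, 96, 95, 94, 96, 95, 95, 94, 94, 95, 95, 94, 96, 96, 95, 95, 95, 95, 95, 96, 96, 96, 96, 95, 96, 96, 96, 96, 96, 96, 96, 96, 95, 96, 96, 94, 96, 96, 96, 95, 95, 95, 95, 94, 96, 96, 94, 96, 95, 96, 95, 96, 95, 96, 94, 95, 96, 96, 96, 96, 96, 96, 96, 95, 96, 96, 106, 124, 126, 122, 120, 120, 120, 121, 120, 119, 118, 117, 119, 119, 121, 122, 123, 120, 120, 120, 121, 121, 120, 118, 117, 118, 119, 120, 122, 121, 122, 121, 122, 121, 120, 120, 120, 120, 120, 120, 120, 120, 120, 120, 118, 119, 121, 123, 119, 51, 16, 14, 15, 14, 14, 12]
[104, 103, 100, 99, 101, 86, 27, 18, 18, 17, 3, 6, 50, 92, 87, 93, 93, 93, 93, 92, 92, 92, 93, 91, 93, 93, 92, 94, 96, 94, 95, 95, 96, 96, 94, 95, 94, 95, 95, 95, 94, 94, 93, 90, 86, 90, 72, 1, 7, 14, 20, 19, 23, 65, 104, 102, 102, 101, 104, 94, 75, 53, 34, 28, 12]
[15, 18, 17, 15, 14, 14, 12, 6, 14, 15, 13, 9, 14, 67, 121, 119, 122, 118, 119, 121, 120, 122, 122, 119, 120, 118, 119, 120, 118, 118, 115, 118, 120, 122, 119, 124, 121, 122, 123, 121, 123, 121, 122, 123, 122, 96, 27, 23, 23, 24, 24, 24, 26, 23, 19, 16, 15, 12, 13, 18, 15, 14, 16, 17, 16]
phi deg 82.3 du,dz [-12.3  -6.3] mouth [559.  -21.2  54.4] res [-0. -0.  0.]
phi deg 82.8 du,dz [-11.9  -4.7] mouth [558.5 -21.3  55.9] res [-0.  0. -0.]
phi deg 81.7 du,dz [-12.6  -7.9] mouth [559.4 -21.1  52.9] res [-0. -0.  0.]
```

```bash
cat > cal.py <<'E'
from h import *
# w2: key in cradle known: grip (449.9,-298.3,45) yaw .257 
d=load('w2');k=np.array([np.cos(.257),np.sin(.257),0]);n=np.array([-k[1],k[0],0]);G=np.array([449.9,-298.3,45])
f=lambda x,y,z:proj(d,G+(x+82)*k+y*n+z*np.array([0,0,1])).round(1)
g=cv2.cvtColor(d['img'],cv2.COLOR_BGR2GRAY)
print('pred end top',f(-110,7,15),f(-110,-7,15),'hub front',f(0,15,15),f(0,-15,15),'hub rear',f(-40,15,15),f(-40,-15,15))
print(g[318:336,255].tolist(),g[84:100,255].tolist(),g[300,232:280].tolist())
E
python3 cal.py
```

```text
pred end top [239. 329.] [267.8 329. ] hub front [212.3  90.3] [294.1  90.3] hub rear [216.7 193.2] [289.9 193.2]
[206, 206, 205, 205, 205, 206, 206, 204, 207, 215, 141, 58, 45, 45, 46, 46, 44, 48] [168, 166, 168, 166, 167, 166, 195, 242, 252, 251, 251, 250, 250, 251, 250, 250] [38, 38, 36, 32, 28, 38, 39, 72, 155, 201, 203, 203, 202, 203, 201, 203, 203, 204, 204, 201, 203, 206, 206, 207, 207, 207, 206, 206, 202, 203, 205, 205, 206, 205, 205, 202, 197, 154, 34, 44, 38, 24, 35, 36, 37, 34, 29, 27]
```

```bash
cat > fit2.py <<'E'
from h import *
from scipy.optimize import least_squares
from h import *
def edges(g,r,c0=225,c1=290,mid=256):
    p=g[r-1:r+2].mean(0).astype(float);lev=p[mid-8:mid+8].mean()*.55
    i=mid
    while p[i]>lev:i-=1
    j=mid
    while p[j]>lev:j+=1
    return i+(lev-p[i])/(p[i+1]-p[i]),j-(lev-p[j])/(p[j-1]-p[j])
def fit(name,s,r1,r2,E=None,rows=None):
    d=load(name);g=cv2.cvtColor(d['img'],cv2.COLOR_BGR2GRAY)
    Rm=rot(s);P0=s['eef_pos']+158*Rm[:,0];xh=Rm[:,1].copy();xh[2]=0;yh=-Rm[:,2];up=np.array([0,0,1.])
    def key(p,x,y,z):
        f,du,dz=p[:3];return P0+du*xh+dz*up+(x+82)*(np.cos(f)*xh-np.sin(f)*up)+y*yh+z*(np.sin(f)*xh+np.cos(f)*up)
    # end face rows; widths at rows between
    ww=[(r,)+edges(g,r) for r in (rows or np.linspace(r1+4,r2-4,5).astype(int))]
    def res(p):
        a=[proj(d,key(p,-110,y,z)) for z in (15,-15) for y in (7,-7)]
        o=[(a[0][1]+a[1][1])/2-r1,(a[2][1]+a[3][1])/2-r2]
        for r,l,q in ww:
            t=(r+.5*0-r1)/(r2-r1);o.append(((a[1][0]-a[0][0])*(1-t)+(a[3][0]-a[2][0])*t-(q-l)))
        if E is not None:
            f,du,dz=p;o.append(((np.array(E)-(P0+du*xh+dz*up))@(np.sin(f)*xh+np.cos(f)*up)-15)*.7)
        return o
    for f0 in (1.2,):
        q=least_squares(res,[f0,0,0]);p=q.x
        print('phi',np.degrees(p[0]).round(1),'du,dz',p[1:].round(1),'mouth',key(p,0,0,0).round(1),'pivot',key(p,-82,0,0).round(1),'res',q.fun.round(2),[(w[0],round(w[1],1),round(w[2],1)) for w in ww])
    return p
if __name__=='__main__':
    s=ctrl.get_state();fit('w5',s,294.3,343);fit('w5',s,294.3,343,E=[570,-17,80])
E
python3 fit2.py
```

```text
phi 81.9 du,dz [-8.1 -1.1] mouth [563.6 -20.2  59.6] pivot [552.3 -22.6 140.8] res [-0.02  0.02  0.06  0.24  0.01 -0.21 -0.18] [(np.int64(298), np.float64(237.2), np.float64(271.2)), (np.int64(308), np.float64(237.6), np.float64(270.7)), (np.int64(318), np.float64(237.9), np.float64(270.5)), (np.int64(328), np.float64(238.2), np.float64(270.3)), (np.int64(339), np.float64(238.7), np.float64(270.0))]
phi 83.8 du,dz [-10.3  -2.6] mouth [558.8 -21.2  57.8] pivot [550.1 -23.1 139.3] res [-0.53  0.76 -0.52 -0.28 -0.44 -0.59 -0.49 -0.59] [(np.int64(298), np.float64(237.2), np.float64(271.2)), (np.int64(308), np.float64(237.6), np.float64(270.7)), (np.int64(318), np.float64(237.9), np.float64(270.5)), (np.int64(328), np.float64(238.2), np.float64(270.3)), (np.int64(339), np.float64(238.7), np.float64(270.0))]
```

```bash
python3 -m crank '{"delta_pos":[[-3,1,0],[-6,2,0],[-8,4,0],[-8,6,0],[-8,8,0],[-8,9,0],[-8,10,0],[-8,10,0]],"spin":[0,0,0,0,0,0,0,0]}' 0 20
python3 st.py; cat > m6.py <<'E'
import sys
from fit2 import *
nm=sys.argv[1];s=ctrl.get_state();d=cam('wrist',nm);g=cv2.cvtColor(d['img'],cv2.COLOR_BGR2GRAY).astype(float)
p=g[200:384,252:262].mean(1);dp=np.diff(p);e=[(200+i+.5,round(dp[i])) for i in np.argsort(-abs(dp))[:14]];print(sorted(e))
if len(sys.argv)>3: fit(nm,s,float(sys.argv[2]),float(sys.argv[3]))
E
python3 m6.py w6
```

```text
t: 7.75
eef_pos: [568.6, -17.8, 308.4]
tcp_rot: [0.553, 0.447, 0.544, -0.445]
contact_force: [-3.7, -0.2, 2.5]
width: 0.198
[568.6 -17.8 308.4] 16.878283735935398 [-3.7 -0.2  2.5] [-0.17  0.96  0.02]
G [570.4 -18.8 150.5] u,v 0.0 -1.9 yaw 0.207 tilt [ 0.011 -0.006]
[(np.float64(212.5), 3), (np.float64(214.5), -6), (np.float64(215.5), -5), (np.float64(216.5), -8), (np.float64(217.5), -5), (np.float64(223.5), 12), (np.float64(225.5), -12), (np.float64(284.5), 12), (np.float64(285.5), 18), (np.float64(286.5), 6), (np.float64(340.5), 3), (np.float64(341.5), -13), (np.float64(342.5), -67), (np.float64(343.5), -31)]
```

```bash
python3 -c "
from fit2 import *
s=ctrl.get_state();fit('w6',s,285.9,343.2);fit('w6',s,285.9,343.2,E=[570,-17,80])"
```

```text
phi 89.8 du,dz [-9.4 -0.9] mouth [561.3 -20.7  67.5] pivot [561.1 -20.8 149.5] res [-0.    0.   -0.15  0.17  0.11 -0.03 -0.12] [(np.int64(289), np.float64(237.1), np.float64(271.2)), (np.int64(302), np.float64(237.5), np.float64(270.8)), (np.int64(314), np.float64(237.9), np.float64(270.7)), (np.int64(326), np.float64(238.0), np.float64(270.5)), (np.int64(339), np.float64(238.3), np.float64(270.3))]
phi 92.2 du,dz [-11.6  -2.2] mouth [555.9 -21.9  66.3] pivot [558.9 -21.2 148.2] res [-0.56  0.75 -0.72 -0.32 -0.3  -0.36 -0.38 -0.5 ] [(np.int64(289), np.float64(237.1), np.float64(271.2)), (np.int64(302), np.float64(237.5), np.float64(270.8)), (np.int64(314), np.float64(237.9), np.float64(270.7)), (np.int64(326), np.float64(238.0), np.float64(270.5)), (np.int64(339), np.float64(238.3), np.float64(270.3))]
```

The fit gives the key vertical, φ about 90°, after about 10 mm of give. I'll back away and go behind the clamp to see it and the key.

```bash
python3 -m crank '{"delta_pos":[[-3,-15,0],[-10,-35,0],[-22,-65,-10],[-22,-95,-25],[-22,-117,-50],[-22,-117,-80],[-22,-117,-110],[-22,-117,-140],[-22,-117,-165],[-22,-117,-180],[-22,-117,-186],[-22,-117,-186]],"spin":[0,0,0,0.01,0.02,0.03,0.04,0.05,0.06,0.07,0.07,0.07]}' 0 25
python3 st.py
python3 - <<'E'
from h import *
d=cam('wrist','w7');cv2.imwrite('pics/w7b.png',cv2.resize(d['img'],(800,600),interpolation=cv2.INTER_CUBIC)); cam('scene','s7');cam('top','t7')
E
```

```text
t: 8.8
eef_pos: [415.8, 141.2, 328.0]
tcp_rot: [0.538, 0.466, 0.529, -0.463]
contact_force: [0.3, -0.4, -2.0]
width: 0.2
[415.8 141.2 328. ] 17.083389776274423 [ 0.3 -0.4 -2. ] [ 0.01 -0.02 -0.01]
G [417.8 140.3 170. ] u,v -116.6 185.2 yaw 0.139 tilt [ 0.013 -0.006]
```

View pics/w7b.png

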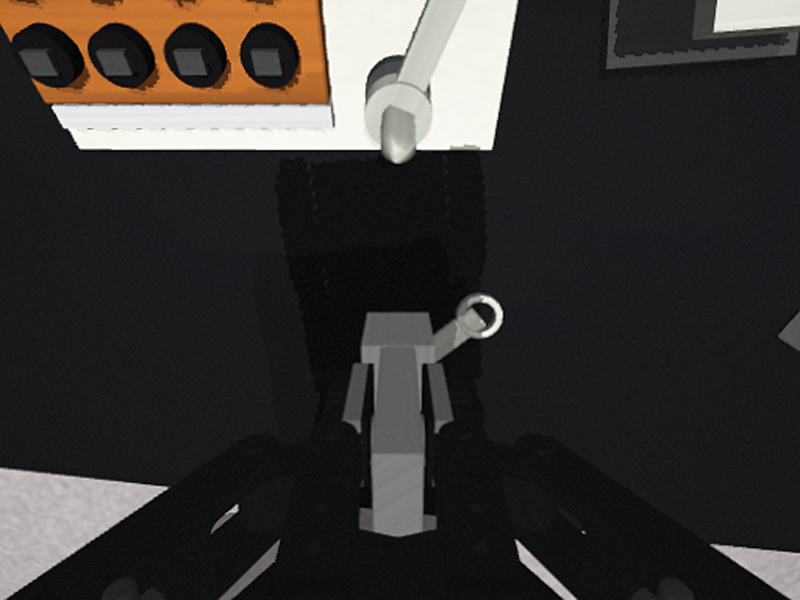

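Wrist view: the key hangs with hub lowest at (398,335). The clamp collar is centred near (398,105), the shaft tip is near (398,158), and the finger goes up and to the right. I'll zoom on the clamp in two stored views.

```bash
python3 - <<'E'
from h import *
a=load('w7')['img'][0:115,215:315];b=load('w3')['img'][95:200,45:125]
cv2.imwrite('pics/z7.png',np.hstack([cv2.resize(a,None,fx=5,fy=5,interpolation=cv2.INTER_CUBIC),cv2.resize(cv2.copyMakeBorder(b,0,10,0,0,0),None,fx=3.75,fy=5,interpolation=cv2.INTER_CUBIC)]))
E
```

```text
(no output)
```

View pics/z7.png

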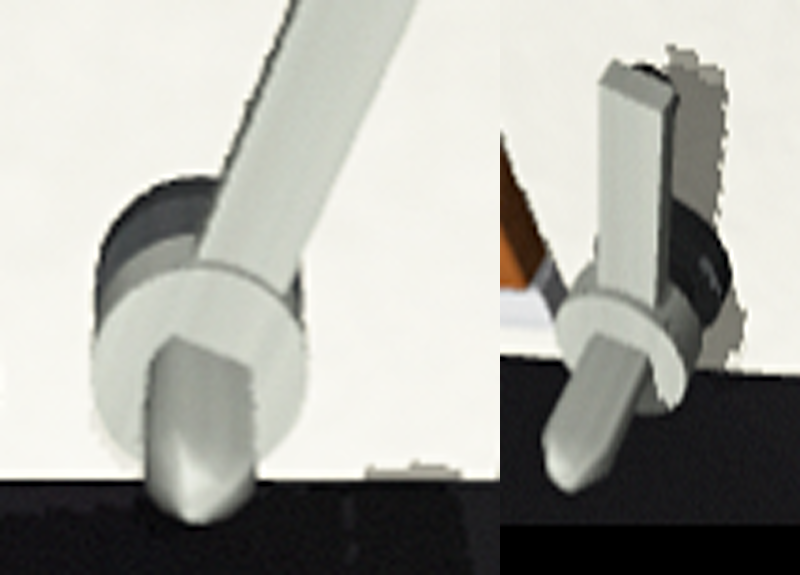

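```bash
cat > m8.py <<'E'
from h import *
A,B=load('w7'),load('w3')
c,e1=two(A,(254.8,73.4),B,(77.8,164.8));t,e2=two(A,(254.4,98.5),B,(63.2,189.5))
print('collar',c.round(1),e1.round(1),'tip',t.round(1),e2.round(1),'len',np.linalg.norm(t-c),'axis',((t-c)/np.linalg.norm(t-c)).round(3))
# nest yaw from front edge in w7 (slope lower edge z 20)
f=[onz(A,u/1.5625,150/1.5625,20) for u in (80,490)];y=f[0]-f[1];print('nest front',f[0].round(1),f[1].round(1),np.linalg.norm(y),'yaw',np.arctan2(-y[0],y[1]))
w=np.arctan2(-y[0],y[1]);xn=np.array([np.cos(w),np.sin(w),0]);yn=np.array([-np.sin(w),np.cos(w),0]);up=np.array([0,0,1.])
zs=-.5*xn+.866*up;xs=.866*xn+.5*up
n1=np.cross(ray(A,286,0)[1],ray(A,264.6,51)[1]);n2=np.cross(ray(B,80.7,115.4)[1],ray(B,80.2,155)[1])
fd=np.cross(n1,n2);fd/=np.linalg.norm(fd);fd*=np.sign(fd@xn);print('finger dir',fd.round(3),'perp zs',(fd@zs).round(3),'angle vs upslope',np.arctan2(fd@yn,fd@xs))
for h in (4,8,12):
    def pl(d,u,v):
        o,r=ray(d,u,v);p0=c-h*zs;return o+r*(((p0-o)@zs)/(r@zs))
    for d,a,b in ((A,(286,0),(264.6,51)),(B,(80.7,115.4),(80.2,155))):
        p,q=pl(d,*a)-c,pl(d,*b)-c;v=p-q;print(h,'angle',np.arctan2(v@yn,v@xs).round(3),'end pt ang/r',np.arctan2(p@yn,p@xs).round(3),np.hypot(p@yn,p@xs).round(1))
print('pred tip from collar',(c+32.5*zs).round(1),'proj',proj(A,c+32.5*zs),proj(B,c+32.5*zs))
s=ctrl.get_state();
E
python3 m8.py; python3 m6.py w8
```

```text
collar [512.1 153.3  65.4] 0.7 tip [494.6 151.4  92.6] 0.4 len 32.41770785478307 axis [-0.54  -0.058  0.84 ]
nest front [471.  334.7  20. ] [503.9  97.7  20. ] 239.34557489509504 yaw 0.13754253152517998
finger dir [ 0.849 -0.255  0.463] perp zs -0.002 angle vs upslope -0.3781190966192759
4 angle -0.378 end pt ang/r -0.393 50.9
4 angle -0.379 end pt ang/r -0.392 62.0
8 angle -0.378 end pt ang/r -0.408 50.1
8 angle -0.379 end pt ang/r -0.367 58.3
12 angle -0.378 end pt ang/r -0.424 49.3
12 angle -0.379 end pt ang/r -0.338 54.6
pred tip from collar [496.  151.1  93.5] proj [255.34620866  96.70922235] [ 62.82014132 188.29092718]
[(np.float64(200.5), 18), (np.float64(219.5), 5), (np.float64(220.5), 5), (np.float64(221.5), -6), (np.float64(222.5), -5), (np.float64(289.5), 16), (np.float64(290.5), 14), (np.float64(291.5), 2), (np.float64(340.5), 2), (np.float64(341.5), -12), (np.float64(342.5), -68), (np.float64(343.5), -32), (np.float64(363.5), 2), (np.float64(375.5), 2)]
```

```bash
python3 -c "
from fit2 import *
s=ctrl.get_state();fit('w8',s,290.2,343.2);fit('w7',s,290.2,343.2)
d=load('w8');g=cv2.cvtColor(d['img'],cv2.COLOR_BGR2GRAY)
print(g[195:225,256].tolist());print([ [int(x) for x in g[r,225:285:1]] for r in (203,)])"
```

```text
phi 83.7 du,dz [-3.6  3.8] mouth [423.2 139.3  92.1] pivot [414.2 138.1 173.6] res [-0.32  0.35  1.59  2.04  1.94 -6.12 -0.51] [(np.int64(294), np.float64(237.0), np.float64(271.4)), (np.int64(305), np.float64(237.5), np.float64(270.7)), (np.int64(316), np.float64(237.9), np.float64(270.4)), (np.int64(327), np.float64(230.5), np.float64(270.3)), (np.int64(339), np.float64(237.4), np.float64(270.8))]
phi 83.6 du,dz [-3.4  4.1] mouth [423.5 139.4  92.4] pivot [414.5 138.1 173.9] res [-0.32  0.36  1.62  2.04  1.92 -5.98 -0.68] [(np.int64(294), np.float64(237.0), np.float64(271.4)), (np.int64(305), np.float64(237.5), np.float64(270.7)), (np.int64(316), np.float64(237.9), np.float64(270.4)), (np.int64(327), np.float64(230.6), np.float64(270.3)), (np.int64(339), np.float64(237.2), np.float64(270.8))]
[8, 12, 11, 10, 33, 79, 97, 95, 95, 95, 94, 94, 92, 94, 94, 94, 93, 96, 92, 91, 93, 93, 91, 95, 93, 97, 102, 99, 93, 95]
[[10, 12, 9, 11, 9, 12, 9, 8, 15, 60, 100, 96, 95, 95, 92, 94, 95, 92, 95, 95, 95, 94, 93, 92, 94, 94, 94, 96, 94, 95, 95, 95, 96, 93, 92, 94, 93, 94, 94, 96, 95, 93, 93, 92, 94, 96, 97, 95, 96, 83, 28, 7, 8, 14, 13, 9, 7, 11, 14, 11]]
```

```bash
cat > fit3.py <<'E'
from h import *
from scipy.optimize import least_squares
def fit(d,s,obs,quiet=False):
    # obs: list of (kind, x, y, z, value) kind 'r' row of the point, 'c' col ; key-frame mm
    Rm=rot(s);P0=s['eef_pos']+158*Rm[:,0];xh=Rm[:,1].copy();xh[2]=0;xh/=np.linalg.norm(xh);up=np.array([0,0,1.]);yh=np.cross(up,xh)
    def key(p,x,y,z):
        f,du,dz,dv=p;return P0+du*xh+dz*up+dv*yh+(x+82)*(np.cos(f)*xh-np.sin(f)*up)+y*yh+z*(np.sin(f)*xh+np.cos(f)*up)
    res=lambda p:[proj(d,key(p,x,y,z))[0 if k=='c' else 1]-v for k,x,y,z,v in obs]
    q=least_squares(res,[1.5,0,0,0]);p=q.x
    print('phi',np.degrees(p[0]).round(1),'du,dz,dv',p[1:].round(1),'mouth',key(p,0,0,0).round(1),'pivot',key(p,-82,0,0).round(1),'res',q.fun.round(1));return p
if __name__=='__main__':
    s=ctrl.get_state();d=load('w8')
    base=[('r',-110,0,15,290.2),('r',-110,0,-15,343.2),('r',0,0,15,199.7),('r',-40,0,15,221.5)]
    fit(d,s,base)
    fit(d,s,base+[('c',0,15,15,234),('c',0,-15,15,274.5),('c',-110,7,15,236.9),('c',-110,-7,15,271.5)])
E
python3 fit3.py
```

```text
phi 88.8 du,dz,dv [ -14.8   -3.2 -210.5] mouth [433.3 -71.8  84.6] pivot [431.7 -72.  166.6] res [-0.  0.  0.  0.]
phi 89.3 du,dz,dv [-14.5  -5.6   1.2] mouth [404.2 137.9  82.2] pivot [403.3 137.8 164.2] res [-0.4  0.7 -0.  -0.4  0.4 -2.   1.4 -0.6]
```

```bash
python3 - <<'E'
from fit3 import *
s={'eef_pos':np.array([533.35,-25.73,383.91]),'tcp_rot':np.array([.549,.449,.543,-.449])/np.linalg.norm([.549,.449,.543,-.449])}
fit(load('w3'),s,[('r',-110,0,15,328),('r',0,0,15,90.8),('r',-40,0,15,193.3),('c',0,15,15,212.7),('c',0,-15,15,293.5)])
a=load('w8')['img'][190:350,186:326];a=(255*(a/255.)**.5).astype(np.uint8)
sc=load('s7')['img'];cv2.imwrite('pics/z8.png',np.hstack([cv2.resize(a,None,fx=3.6,fy=3.6,interpolation=cv2.INTER_CUBIC),cv2.resize((255*(sc[60:204,200:280]/255.)**.6).astype(np.uint8),(290,576),interpolation=cv2.INTER_CUBIC)]))
print(proj(load('s7'),[405,138,165]))
E
```

```text
phi -0.3 du,dz,dv [-0.1 -1.   2.8] mouth [614.2  -8.  225.3] pivot [533.8 -23.8 225. ] res [ 0.   0.2 -0.2 -0.1  0.1]
[273.7002409  139.51948011]
```

View pics/z8.png

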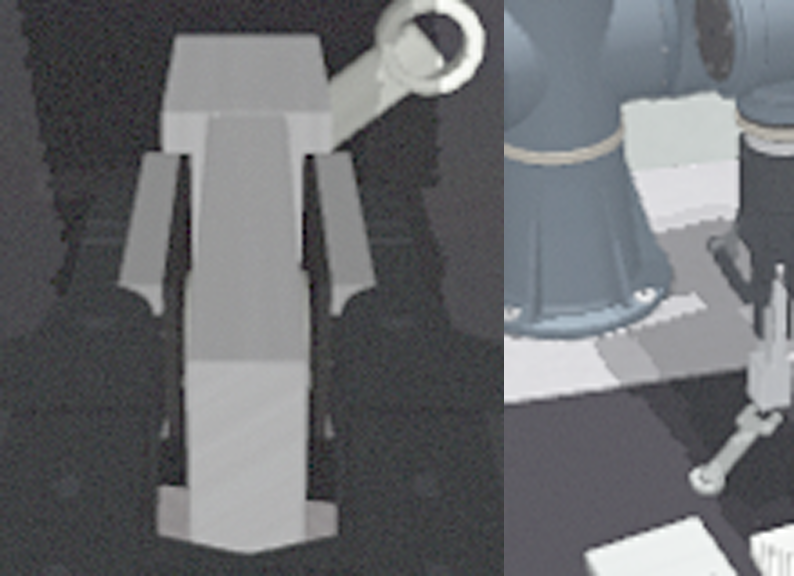

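The fit checks out on the level view, with du about 0 there. Now it shows the key vertical at about 89° and displaced 14 mm back in the pads. Next I'll hover the mouth over the tip, yawed toward the flat's direction.

```bash
python3 -m crank '{"delta_pos":[[-10,0,0],[-20,0,0],[-22,25,1],[-22,50,2],[-20,75,2],[-18,88,3],[-18,92,3],[-18,92,3],[-18,92,3]],"spin":[0,0,0.05,0.1,0.16,0.22,0.27,0.27,0.27]}' 0 25
python3 st.py;python3 m6.py w9; python3 - <<'E'
from h import *
d=cam('scene','s9');print('tip px',proj(d,[495.5,151.2,93]),'mouth exp',proj(d,[495.5,151.2,101]))
a=d['img'][120:220,240:340];b=load('w9')['img'][150:350,170:340]
cv2.imwrite('pics/z9.png',np.hstack([cv2.resize(a,(400,400),interpolation=cv2.INTER_CUBIC),cv2.resize((255*(b/255.)**.6).astype(np.uint8),(340,400),interpolation=cv2.INTER_CUBIC)]))
E
```

```text
t: 9.75
eef_pos: [507.4, 148.4, 346.6]
tcp_rot: [0.47, 0.534, 0.461, -0.531]
contact_force: [0.3, -0.0, -2.2]
width: 0.196
[507.4 148.4 346.6] 16.70815667375014 [ 0.3 -0.  -2.2] [-0.03 -0.01 -0.  ]
G [509.2 147.4 188.6] u,v -25.7 173.4 yaw -0.134 tilt [ 0.011 -0.006]
[(np.float64(200.5), 5), (np.float64(219.5), 4), (np.float64(220.5), 4), (np.float64(221.5), -5), (np.float64(222.5), -4), (np.float64(288.5), 3), (np.float64(289.5), 15), (np.float64(290.5), 12), (np.float64(340.5), 3), (np.float64(341.5), -12), (np.float64(342.5), -65), (np.float64(343.5), -31), (np.float64(359.5), -3), (np.float64(360.5), 3)]
tip px [284.30507298 172.12462107] mouth exp [284.41378248 170.11841887]
```

View pics/z9.png

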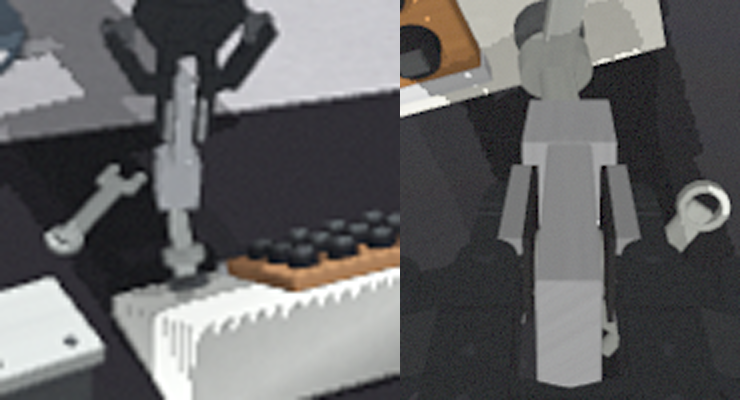

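Scene crop: the hub's bottom is right above the shaft tip at (180,210). I'll quantify it with the fit.

```bash
cat > m9.py <<'E'
from fit3 import *
import sys
nm=sys.argv[1];d=load(nm);s=ctrl.get_state();g=cv2.cvtColor(d['img'],cv2.COLOR_BGR2GRAY).astype(float)
def half(p,i0,st):  # first strong edge outward
    lev=p[i0-2:i0+3].mean();i=i0
    while abs(p[i]-lev)<22:i+=st
    return i-st*.5
r=lambda a:float(a)
R1,R2,R3=map(float,sys.argv[2:5])
m=int(R1)+6;p=g[m-1:m+2].mean(0);c1,c2=half(p,254,-1),half(p,254,1)
m=int(R3)+5;p=g[m-1:m+2].mean(0);h1,h2=half(p,254,-1),half(p,254,1);print('cols',c1,c2,h1,h2)
p=fit(d,s,[('r',-110,0,15,R1),('r',-110,0,-15,R2),('r',0,0,15,R3),('c',-110,7,15,c1),('c',-110,-7,15,c2),('c',0,15,15,h1),('c',0,-15,15,h2)])
E
python3 -c "
from h import *
g=cv2.cvtColor(load('w9')['img'],cv2.COLOR_BGR2GRAY);print(g[190:230,254].tolist(),g[190:230,250].tolist())"
python3 m9.py w9 290 343.2 200
```

```text
[88, 88, 88, 88, 91, 90, 91, 90, 89, 94, 91, 90, 88, 91, 90, 89, 90, 88, 89, 92, 89, 90, 89, 89, 88, 91, 88, 88, 91, 90, 94, 101, 94, 91, 90, 91, 90, 90, 91, 91] [92, 93, 95, 91, 91, 92, 91, 93, 90, 92, 90, 90, 90, 91, 89, 90, 88, 90, 88, 89, 87, 87, 89, 90, 91, 90, 88, 90, 89, 90, 93, 97, 92, 90, 87, 89, 90, 91, 88, 90]
cols 237.5 270.5 233.5 274.5
phi 89.3 du,dz,dv [-14.6  -6.1   0.7] mouth [495.4 150.3 100.7] pivot [494.4 150.4 182.7] res [-0.3  0.5 -0.3  0.4 -0.1  1.1 -1.9]
```

```bash
python3 -m crank '{"delta_pos":[[3,0,-1],[6,0,-1],[8,0,-1],[10,0,-1],[10,0,-1],[10,0,-1]],"spin":[0,0,0,0,0,0]}' 0 25
python3 st.py
python3 -m crank '{"delta_pos":[[2,0,0],[4,0,0],[4,0,0],[4,0,0]],"spin":[0,0,0,0]}' 0 25
python3 st.py
```

```text
t: 10.35
eef_pos: [507.2, 149.6, 336.6]
tcp_rot: [0.47, 0.534, 0.461, -0.531]
contact_force: [-0.3, -0.5, -2.6]
width: 0.197
[507.2 149.6 336.6] 16.85892155054085 [-0.3 -0.5 -2.6] [-0.    0.06  0.02]
G [509.  148.6 178.7] u,v -25.7 174.6 yaw -0.133 tilt [ 0.011 -0.006]
t: 10.68
eef_pos: [507.3, 149.6, 332.5]
tcp_rot: [0.47, 0.534, 0.461, -0.531]
contact_force: [0.6, -0.3, -1.6]
width: 0.195
[507.3 149.6 332.5] 16.64724778177232 [ 0.6 -0.3 -1.6] [-0.    0.02  0.  ]
G [509.  148.6 174.5] u,v -25.7 174.6 yaw -0.133 tilt [ 0.011 -0.006]
```

```bash
python3 -m crank '{"delta_pos":[[1,-3,0],[1,-6,0],[2,-9,0],[2,-12,0],[3,-15,0],[4,-18,0],[5,-20,0],[5,-20,0]],"spin":[0,0,0,0,0,0,0,0]}' 0 25
python3 st.py;python3 m6.py w10
```

```text
t: 11.35
eef_pos: [487.3, 152.4, 327.7]
tcp_rot: [0.47, 0.534, 0.461, -0.53]
contact_force: [3.0, -0.2, 1.5]
width: 0.196
[487.3 152.4 327.7] 16.738400348076787 [ 3.  -0.2  1.5] [ 0.03 -0.74 -0.03]
G [489.2 151.4 169.7] u,v -44.4 181.4 yaw -0.133 tilt [ 0.012 -0.006]
[(np.float64(208.5), 2), (np.float64(209.5), 3), (np.float64(210.5), -4), (np.float64(211.5), -3), (np.float64(302.5), 3), (np.float64(303.5), 14), (np.float64(304.5), 10), (np.float64(305.5), -4), (np.float64(306.5), -4), (np.float64(307.5), -2), (np.float64(340.5), 2), (np.float64(341.5), -11), (np.float64(342.5), -63), (np.float64(343.5), -30)]
```

```bash
python3 - <<'E'
from fit3 import *
# states reconstructed from logs
def S(e,q): q=np.array(q);return {'eef_pos':np.array(e),'tcp_rot':q/np.linalg.norm(q)}
s8=S([415.8,141.2,328.0],[0.538,0.466,0.529,-0.463]);s9=S([507.4,148.4,346.6],[0.47,0.534,0.461,-0.531]);s6=S([568.6,-17.8,308.4],[.553,.447,.544,-.445])
c=[('c',-110,7,15,237.),('c',-110,-7,15,271.2)]
h=[('c',0,15,15,233.8),('c',0,-15,15,274.4)]
print('w8');fit(load('w8'),s8,[('r',-110,0,15,290.2),('r',0,0,15,199.7),('r',-40,0,15,221.)]+c+h)
print('w9');fit(load('w9'),s9,[('r',-110,0,15,290),('r',0,0,15,200),('r',-40,0,15,221.)]+c+h)
s=ctrl.get_state();d=load('w10');g=cv2.cvtColor(d['img'],cv2.COLOR_BGR2GRAY)
for r in (306,315,325): print(r,g[r,230:245].tolist(),g[r,263:278].tolist())
print(g[195:216,246].tolist(),g[195:216,256].tolist());print(g[203,225:245].tolist(),g[203,264:284].tolist())
print('w10');fit(d,s,[('r',-110,0,15,304.2),('r',-40,0,15,210.3)]+[('c',-110,7,15,237.),('c',-110,-7,15,271.2)])
E
```

```text
w8
phi 90.7 du,dz,dv [-10.5   1.3  -0.5] mouth [406.5 138.3  89.3] pivot [407.4 138.4 171.3] res [ 0.1  0.1 -0.2  0.1  0.7 -0.1 -1.4]
w9
phi 90.8 du,dz,dv [-10.6   1.6   1.1] mouth [497.7 149.9 108.2] pivot [498.8 149.8 190.2] res [ 0.   0.1 -0.1 -0.1  0.5  0.2 -1.1]
306 [12, 23, 28, 20, 20, 15, 14, 43, 90, 117, 121, 120, 122, 121, 120] [123, 122, 121, 122, 120, 117, 118, 114, 105, 81, 39, 13, 15, 27, 29]
315 [18, 20, 22, 19, 18, 19, 19, 24, 74, 114, 116, 117, 117, 118, 117] [119, 120, 119, 118, 117, 116, 116, 100, 51, 9, 8, 11, 40, 66, 83]
325 [22, 22, 20, 19, 18, 21, 19, 20, 70, 118, 117, 118, 117, 119, 114] [120, 117, 121, 119, 119, 118, 119, 84, 9, 27, 59, 85, 103, 107, 87]
[98, 97, 97, 99, 97, 96, 96, 99, 98, 101, 98, 100, 100, 101, 102, 105, 99, 97, 98, 99, 100] [99, 101, 101, 99, 98, 100, 98, 98, 103, 99, 99, 100, 98, 99, 101, 106, 102, 97, 100, 99, 99]
[10, 10, 12, 10, 7, 14, 64, 105, 104, 101, 101, 99, 100, 99, 98, 100, 101, 101, 100, 100] [98, 97, 97, 99, 98, 96, 101, 100, 99, 100, 98, 100, 101, 87, 48, 10, 9, 12, 11, 10]
w10
phi 78.7 du,dz,dv [-11.5  -0.9   1.1] mouth [494.  151.8  88.4] pivot [478.2 154.  168.8] res [0. 0. 0. 0.]
```

The r2 edge was the gripper body occluding, so I've dropped it. The corrected fit shows the mouth engaged about 4 mm on the tip, with the key swinging to φ=78.7. Continuing the lean to 60°.

```bash
python3 -m crank '{"delta_pos":[[1,-3,1],[2,-6,1],[4,-9,2],[5,-12,3],[7,-15,3],[8,-18,4],[10,-20,4],[10,-20,4]],"spin":[0,0,0,0,0,0,0,0]}' 0 25
python3 st.py;python3 m6.py w11; python3 - <<'E'
from h import *
d=load('w11');g=cv2.cvtColor(d['img'],cv2.COLOR_BGR2GRAY)
print(g[180:216,246].tolist(),g[180:216,256].tolist());
for r in (312,318,325):print(r,g[r,230:245].tolist(),g[r,263:278].tolist())
E
```

```text
t: 12.07
eef_pos: [466.5, 151.0, 317.1]
tcp_rot: [0.47, 0.534, 0.462, -0.531]
contact_force: [-0.0, 1.0, 6.0]
width: 0.198
[466.5 151.  317.1] 16.87725024519691 [-0.  1.  6.] [ 0.35 -0.18  0.06]
G [468.3 150.1 159.1] u,v -65.2 184.4 yaw -0.133 tilt [ 0.011 -0.006]
[(np.float64(214.5), -1), (np.float64(216.5), 1), (np.float64(255.5), -1), (np.float64(318.5), 10), (np.float64(319.5), 8), (np.float64(320.5), -12), (np.float64(321.5), -7), (np.float64(340.5), 3), (np.float64(341.5), -22), (np.float64(342.5), -68), (np.float64(343.5), -12), (np.float64(344.5), 2), (np.float64(347.5), -2), (np.float64(362.5), -2)]
[133, 134, 135, 135, 135, 133, 134, 132, 136, 136, 121, 114, 115, 113, 112, 114, 105, 109, 116, 115, 113, 114, 114, 114, 113, 114, 114, 113, 113, 114, 113, 115, 113, 113, 114, 114] [132, 134, 132, 135, 124, 113, 112, 114, 115, 114, 117, 116, 117, 115, 115, 117, 105, 106, 116, 113, 116, 116, 114, 115, 115, 114, 116, 117, 115, 114, 113, 114, 117, 114, 118, 115]
312 [17, 23, 19, 19, 19, 19, 22, 21, 22, 21, 64, 111, 110, 115, 111] [110, 110, 115, 113, 114, 114, 112, 112, 108, 100, 93, 97, 98, 103, 92]
318 [18, 19, 19, 19, 21, 21, 23, 21, 19, 20, 63, 110, 110, 112, 112] [114, 114, 117, 116, 116, 117, 119, 118, 118, 112, 101, 80, 49, 18, 9]
325 [20, 24, 18, 24, 24, 22, 22, 20, 19, 19, 32, 76, 113, 113, 112] [109, 113, 114, 114, 116, 111, 113, 113, 113, 91, 34, 11, 11, 12, 10]
```

```bash
python3 - <<'E'
from fit3 import *
s=ctrl.get_state();d=load('w11');g=cv2.cvtColor(d['img'],cv2.COLOR_BGR2GRAY)
for r in (200,230,260): print(r,g[r,228:246].tolist(),g[r,266:284].tolist())
for sh in (195.5,196.5): 
  p=fit(d,s,[('r',-110,0,15,319.),('r',-40,0,15,sh),('c',-110,7,15,240),('c',-110,-7,15,274.3)])
t=np.array([495.5,151.2,93]);
E
```

```text
200 [115, 114, 114, 110, 111, 112, 115, 114, 113, 112, 111, 109, 107, 112, 114, 115, 115, 114] [114, 117, 117, 114, 114, 109, 111, 112, 114, 120, 102, 31, 10, 9, 14, 9, 8, 14]
230 [8, 14, 11, 11, 12, 11, 8, 10, 4, 8, 7, 40, 89, 111, 114, 113, 112, 111] [57, 5, 11, 11, 12, 9, 12, 13, 11, 12, 11, 11, 9, 14, 16, 11, 11, 17]
260 [76, 75, 76, 65, 26, 14, 14, 12, 12, 14, 29, 46, 81, 113, 112, 113, 112, 111] [114, 111, 95, 70, 63, 25, 12, 11, 14, 12, 19, 54, 81, 77, 77, 75, 79, 77]
phi 63.1 du,dz,dv [-8.4 -0.2 -0.2] mouth [496.9 146.1  85.9] pivot [460.1 151.  159. ] res [-0.  0. -0. -0.]
phi 63.8 du,dz,dv [-8.8 -0.2 -0.2] mouth [495.7 146.2  85.5] pivot [459.7 151.  159. ] res [-0. -0. -0.  0.]
```

```bash
python3 -m crank '{"delta_pos":[[2,0,0],[4,1,-0.5],[6,2,-1],[9,3,-1.3],[9,3,-1.3],[9,3,-1.3]],"spin":[0,0,0,0,0,0]}' 0 25
python3 st.py
python3 -m crank '{"delta_pos":[[2,1,0],[4,2,-0.5],[6,3,-1],[8,4,-1],[8,4,-1],[8,4,-1]],"spin":[0,0,0,0,0,0]}' 0 25
python3 st.py; python3 m6.py w12
```

```text
t: 12.62
eef_pos: [470.1, 151.9, 307.8]
tcp_rot: [0.47, 0.534, 0.461, -0.53]
contact_force: [5.7, 2.2, -2.8]
width: 0.199
[470.1 151.9 307.8] 17.022964327083915 [ 5.7  2.2 -2.8] [ 0.56 -1.12  0.02]
G [471.9 151.  149.9] u,v -61.4 184.5 yaw -0.133 tilt [ 0.011 -0.006]
t: 13.12
eef_pos: [474.6, 152.3, 299.7]
tcp_rot: [0.47, 0.534, 0.461, -0.53]
contact_force: [4.3, 2.0, -1.0]
width: 0.2
[474.6 152.3 299.7] 17.079067405292907 [ 4.3  2.  -1. ] [ 0.63 -1.05  0.11]
G [476.5 151.4 141.7] u,v -56.9 184.0 yaw -0.133 tilt [ 0.012 -0.006]
[(np.float64(319.5), 5), (np.float64(320.5), 9), (np.float64(321.5), -6), (np.float64(322.5), -9), (np.float64(323.5), -3), (np.float64(328.5), 2), (np.float64(330.5), -2), (np.float64(339.5), 3), (np.float64(340.5), -13), (np.float64(341.5), -73), (np.float64(342.5), -15), (np.float64(343.5), 4), (np.float64(346.5), -2), (np.float64(350.5), 2)]
```

```bash
python3 -m crank '{"delta_pos":[[2,1,0],[4,2,-0.5],[5,3,-1],[5,3,-1],[5,3,-1]],"spin":[0,0,0,0,0]}' 0 25
python3 st.py
python3 -m crank '{"delta_pos":[[1,0.5,0],[2,1,0],[3,1.5,0],[3,1.5,0],[3,1.5,0]],"spin":[0,0,0,0,0]}' 0 25
python3 st.py; python3 m6.py w13;python3 - <<'E'
from h import *
d=load('w13');g=cv2.cvtColor(d['img'],cv2.COLOR_BGR2GRAY)
print(g[170:216,250].tolist(),g[170:216,256].tolist());
for r in (312,318,325):print(r,g[r,230:250].tolist(),g[r,263:283].tolist())
E
```

```text
t: 13.58
eef_pos: [477.1, 152.6, 296.2]
tcp_rot: [0.47, 0.533, 0.462, -0.531]
contact_force: [-13.7, -3.9, 34.1]
width: 0.2
[477.1 152.6 296.2] 17.107253108461563 [-13.7  -3.9  34.1] [-0.65  2.05  0.05]
G [478.6 151.4 138.2] u,v -54.8 183.6 yaw -0.132 tilt [ 0.01  -0.007]
t: 14.0
eef_pos: [478.0, 152.0, 295.0]
tcp_rot: [-0.47, -0.532, -0.462, 0.532]
contact_force: [-14.8, -4.8, 36.9]
width: 0.196
[478. 152. 295.] 16.780114784679405 [-14.8  -4.8  36.9] [-0.6   2.28  0.08]
G [479.2 150.7 137. ] u,v -54.4 182.8 yaw -0.132 tilt [ 0.007 -0.008]
[(np.float64(325.5), 8), (np.float64(326.5), 8), (np.float64(327.5), -11), (np.float64(328.5), -6), (np.float64(335.5), -2), (np.float64(338.5), 3), (np.float64(341.5), -12), (np.float64(342.5), -57), (np.float64(343.5), -28), (np.float64(359.5), 2), (np.float64(360.5), -2), (np.float64(367.5), -2), (np.float64(370.5), 2), (np.float64(381.5), 2)]
[135, 137, 136, 136, 137, 136, 135, 133, 135, 134, 136, 136, 138, 135, 137, 136, 136, 125, 113, 116, 116, 113, 117, 114, 116, 115, 115, 117, 110, 111, 115, 114, 115, 118, 116, 115, 114, 117, 117, 117, 116, 116, 116, 116, 116, 117] [135, 135, 135, 134, 134, 138, 134, 136, 135, 133, 137, 136, 131, 127, 128, 127, 121, 114, 113, 114, 116, 116, 117, 117, 116, 116, 118, 112, 112, 116, 117, 115, 115, 115, 115, 116, 114, 117, 116, 118, 116, 114, 116, 116, 117, 115]
312 [16, 22, 22, 23, 19, 10, 12, 12, 8, 11, 13, 63, 113, 111, 114, 111, 110, 111, 112, 112] [113, 113, 112, 112, 115, 114, 116, 112, 113, 109, 96, 89, 100, 105, 95, 42, 12, 16, 18, 12]
318 [21, 20, 18, 20, 23, 20, 20, 16, 12, 11, 6, 53, 105, 110, 114, 114, 112, 113, 111, 113] [112, 114, 113, 112, 113, 112, 116, 114, 113, 113, 107, 100, 97, 104, 105, 95, 57, 10, 15, 14]
325 [18, 19, 19, 21, 22, 19, 17, 21, 21, 22, 16, 33, 86, 114, 116, 115, 111, 113, 113, 112] [117, 115, 117, 117, 119, 119, 118, 120, 120, 123, 119, 102, 75, 85, 103, 91, 42, 15, 15, 13]
```

```bash
python3 - <<'E'
from fit3 import *
s=ctrl.get_state();d=load('w13');
for sh in (196.5,197.5,198.5): 
  p=fit(d,s,[('r',-110,0,15,327.),('r',-40,0,15,sh),('c',-110,7,15,241.3),('c',-110,-7,15,275.)])
print('w13 hub lower edge row if seated:')
c=np.array([512.1,153.3,65.4]);w=.1375;xn=np.array([np.cos(w),np.sin(w),0]);zs=-.5*xn+np.array([0,0,.866]);xs=.866*xn+np.array([0,0,.5])
th=-.3;ys=np.array([-np.sin(w),np.cos(w),0]);kz=np.cos(th)*xs+np.sin(th)*ys;ky=np.cross(kz,-zs)
K=lambda m,x,y,z:m+x*-zs+y*ky+z*kz
for off in (0,3,6):
    m=c+off*zs;print(off,'mouth edge',proj(d,K(m,0,0,15)).round(1),'shoulder',proj(d,K(m,-40,0,15)).round(1),'end',proj(d,K(m,-110,0,15)).round(1),'L/R',proj(d,K(m,-110,7,15)).round(1),proj(d,K(m,-110,-7,15)).round(1),'hubside',proj(d,K(m,-20,15,15)).round(1),proj(d,K(m,-20,-15,15)).round(1))
d=cam('scene','s13');print('scene: seat',proj(d,c).round(1),'hub top',proj(d,c+40*zs).round(1))
cv2.imwrite('pics/z13.png',np.hstack([cv2.resize(d['img'][110:210,235:335],(400,400),interpolation=cv2.INTER_CUBIC),cv2.resize((255*(load('w13')['img'][100:350,155:355]/255.)**.7).astype(np.uint8),(400,500),interpolation=cv2.INTER_CUBIC)[:400]]))
E
```

```text
phi 58.8 du,dz,dv [-10.4  -0.7  -0.5] mouth [510.9 145.9  66.2] pivot [468.7 151.5 136.3] res [-0. -0. -0. -0.]
phi 59.5 du,dz,dv [-10.8  -0.7  -0.5] mouth [509.6 146.1  65.6] pivot [468.3 151.6 136.3] res [-0.  0. -0. -0.]
phi 60.2 du,dz,dv [-11.2  -0.7  -0.5] mouth [508.3 146.3  65.1] pivot [467.9 151.6 136.3] res [-0.  0. -0. -0.]
w13 hub lower edge row if seated:
0 mouth edge [246.  148.5] shoulder [254.4 192.6] end [278.  317.6] L/R [261.3 319.7] [294.5 315.6] hubside [225.6 170. ] [273.6 167.8]
3 mouth edge [246.5 151.4] shoulder [255.1 196.5] end [279.5 325.2] L/R [262.4 327.4] [296.2 323.1] hubside [225.9 173.4] [274.5 171.1]
6 mouth edge [247.1 154.3] shoulder [255.8 200.5] end [280.9 333. ] L/R [263.6 335.3] [298.  330.8] hubside [226.3 176.8] [275.4 174.5]
scene: seat [286.  181.8] hub top [283.9 169.8]
```

View pics/z13.png

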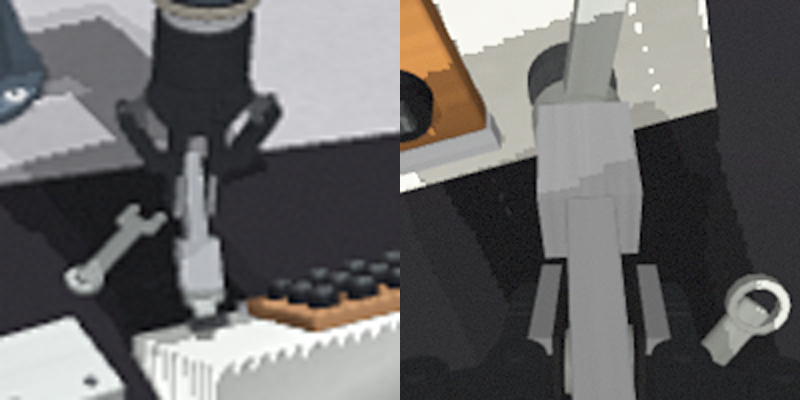

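Last view (w13): the hub is down on the collar and the fingers hold the bar; wrist crop hub mouth edge near (585,103). The stop was abrupt, about 40 N along the shaft. Next I'll slide the pads back to centre on the bosses, with the shaft holding the key.

```bash
python3 -m crank '{"delta_pos":[[0,-2,0],[0,-4,0],[0,-6,0],[0,-8,0],[0,-10,0],[0,-10,0]],"spin":[0,0,0,0,0,0]}' 0 20
python3 st.py; python3 m6.py w14;python3 - <<'E'
from h import *
print(ctrl.get_state()['joint_pos'].round(2))
d=load('w14');g=cv2.cvtColor(d['img'],cv2.COLOR_BGR2GRAY)
print(g[130:216,250].tolist())
E
```

```text
t: 14.6
eef_pos: [469.5, 153.2, 294.7]
tcp_rot: [0.471, 0.534, 0.461, -0.53]
contact_force: [18.4, -0.5, -11.3]
width: 0.198
[469.5 153.2 294.7] 16.90954737000197 [ 18.4  -0.5 -11.3] [ 0.13 -3.17  0.03]
G [471.6 151.9 136.7] u,v -61.6 185.5 yaw -0.132 tilt [ 0.013 -0.008]
[(np.float64(325.5), 6), (np.float64(326.5), 4), (np.float64(327.5), -14), (np.float64(328.5), -6), (np.float64(338.5), 3), (np.float64(339.5), -43), (np.float64(340.5), -50), (np.float64(341.5), -7), (np.float64(342.5), 3), (np.float64(343.5), 2), (np.float64(347.5), -3), (np.float64(350.5), 3), (np.float64(351.5), -2), (np.float64(360.5), 2)]
[ 0.22  0.4   1.9  -0.01  0.83  1.94]
[121, 120, 118, 121, 117, 116, 110, 109, 114, 121, 106, 88, 121, 143, 139, 141, 141, 142, 141, 142, 143, 141, 142, 141, 140, 140, 142, 143, 141, 144, 142, 140, 142, 140, 142, 142, 141, 145, 141, 142, 138, 142, 142, 143, 143, 142, 142, 142, 143, 141, 143, 142, 144, 143, 144, 143, 142, 143, 142, 143, 145, 130, 118, 120, 128, 135, 127, 118, 120, 119, 119, 117, 119, 117, 119, 118, 119, 115, 118, 119, 118, 116, 119, 119, 118, 118]
```

```bash
python3 - <<'E'
from fit3 import *
s=ctrl.get_state();d=load('w14');g=cv2.cvtColor(d['img'],cv2.COLOR_BGR2GRAY)
for r in (320,):print(r,g[r,230:250].tolist(),g[r,263:283].tolist())
fit(d,s,[('r',-110,0,15,326.8),('r',-40,0,15,195),('r',0,0,15,141.5)])
fit(d,s,[('r',-110,0,15,326.8),('r',-40,0,15,195),('r',0,0,15,141.5),('c',-110,7,15,241),('c',-110,-7,15,275.)])
E
```

```text
320 [20, 22, 21, 20, 19, 18, 23, 19, 18, 8, 8, 65, 113, 115, 116, 116, 114, 116, 114, 114] [115, 114, 115, 115, 115, 118, 117, 114, 120, 116, 89, 52, 78, 102, 106, 88, 43, 10, 17, 11]
phi 47.9 du,dz,dv [-15.4 -11.5  -0.1] mouth [510.9 146.6  64.5] pivot [456.3 153.8 125.3] res [-0.  0. -0.]
phi 51.4 du,dz,dv [-12.4  -6.3  -0.6] mouth [509.9 146.2  66.3] pivot [459.3 152.9 130.4] res [ 0.4 -1.1  0.7  1.1 -1.1]
```

The pads dragged the key's lean instead of sliding. So I'll relieve that and turn with the grip a bit off-centre, the TCP following the circle.

```bash
python3 -m crank '{"delta_pos":[[0.5,3,1],[1,6,2],[1,7,3],[1,7,3]],"spin":[0,0,0,0]}' 0 40
python3 st.py
python3 -m crank '{"delta_pos":[[1,0,0],[1,0,-0.5],[1,0,-1],[1,-0.5,-1.5],[1,-0.5,-2],[1,-1,-2.5],[1,-1,-3],[1,-1,-3]],"spin":[-0.06,-0.12,-0.18,-0.24,-0.3,-0.36,-0.42,-0.42]}' 0 40
python3 st.py
```

```text
t: 14.98
eef_pos: [475.1, 149.5, 294.7]
tcp_rot: [0.47, 0.533, 0.462, -0.531]
contact_force: [-14.6, 6.0, 30.3]
width: 0.2
[475.1 149.5 294.7] 17.06113435786512 [-14.6   6.   30.3] [1.63 2.56 0.29]
G [476.5 148.3 136.7] u,v -57.5 181.0 yaw -0.132 tilt [ 0.009 -0.007]
t: 15.65
eef_pos: [474.6, 151.6, 294.1]
tcp_rot: [0.572, 0.421, 0.563, -0.423]
contact_force: [-0.3, -11.0, 15.3]
width: 0.201
[474.6 151.6 294.1] 17.150660634171054 [ -0.3 -11.   15.3] [-2.4  -0.06 -0.42]
G [475.8 150.  136.2] u,v -57.8 182.8 yaw 0.292 tilt [ 0.008 -0.01 ]
```

```bash
python3 -m crank '{"delta_pos":[[1,0,0],[1,-0.5,0],[1,-0.5,-0.5],[1,-1,-0.5],[1,-1,-1],[1,-1,-1],[1,-1,-1],[1,-1,-1]],"spin":[-0.06,-0.12,-0.18,-0.24,-0.3,-0.36,-0.42,-0.42]}' 0 40
python3 st.py
python3 - <<'E'
from h import *
d=cam('wrist','w15');g=cv2.cvtColor(d['img'],cv2.COLOR_BGR2GRAY)
c=np.array([512.1,153.3,65.4]);w=.1375;xn=np.array([np.cos(w),np.sin(w),0]);yn=np.array([-np.sin(w),np.cos(w),0]);up=np.array([0,0,1.])
zs=-.5*xn+.866*up;xs=.866*xn+.5*up
# sample image on ring r=50 in the plane 8 mm under the collar face
for r in (35,45,55):
    v=[]
    for a in np.arange(-.8,1.5,.1):
        u=proj(d,c-8*zs+r*(np.cos(a)*xs+np.sin(a)*yn));i,j=np.round(u[::-1]).astype(int)
        v.append(int(g[i,j]) if 0<=i<384 and 0<=j<512 else -1)
    print(r,v)
E
```

```text
t: 16.32
eef_pos: [476.5, 150.1, 295.7]
tcp_rot: [0.652, 0.292, 0.635, -0.295]
contact_force: [18.6, -23.7, 16.6]
width: 0.2
[476.5 150.1 295.7] 17.048372719944588 [ 18.6 -23.7  16.6] [-5.51 -4.38 -0.94]
G [479.8 147.8 137.8] u,v -54.4 179.8 yaw 0.715 tilt [ 0.021 -0.014]
35 [159, 152, 241, 156, 158, 156, 156, 181, 205, 200, 198, 205, 123, 121, 151, 156, 155, 156, 156, 158, 159, 160, 162]
45 [158, 156, 156, 152, 241, 240, 240, 241, 207, 201, 195, 69, 115, 241, 241, 241, 157, 151, 77, 75, 69, 67, 64]
55 [241, 188, 240, 238, 238, 238, 240, 239, 201, 201, 197, 121, 233, 242, 240, 237, 136, 132, 74, 13, 12, 11, 64]
```

```bash
cat > fing.py <<'E'
from h import *
import sys
def finger(nm,cn='wrist'):
    d=cam(cn,nm);g=cv2.cvtColor(d['img'],cv2.COLOR_BGR2GRAY)
    c=np.array([512.1,153.3,65.4]);w=.1375;xn=np.array([np.cos(w),np.sin(w),0]);yn=np.array([-np.sin(w),np.cos(w),0]);up=np.array([0,0,1.])
    zs=-.5*xn+.866*up;xs=.866*xn+.5*up
    for r in (40,50,58):
        v=[]
        for a in np.arange(-.2,1.31,.05):
            i,j=np.round(proj(d,c-8*zs+r*(np.cos(a)*xs+np.sin(a)*yn))[::-1]).astype(int)
            v.append(int(g[i,j]) if 0<=i<384 and 0<=j<512 else -1)
        print(r,v)
finger(sys.argv[1],*sys.argv[2:])
E
python3 -m crank '{"delta_pos":[[0,0,2],[0.5,0,4],[0.5,0,5],[1,0,5],[1,0,5],[1,0,5],[1,0,5],[1,0,5]],"spin":[0,-0.05,-0.1,-0.15,-0.2,-0.25,-0.3,-0.3]}' 0 30
python3 st.py;python3 fing.py w16
```

```text
t: 17.03
eef_pos: [480.4, 145.4, 297.5]
tcp_rot: [0.689, 0.191, 0.67, -0.198]
contact_force: [-11.9, -10.4, 40.8]
width: 0.199
[480.4 145.4 297.5] 16.96605313027084 [-11.9 -10.4  40.8] [-4.66 -0.04 -1.92]
G [484.1 142.8 139.6] u,v -51.3 174.0 yaw 1.014 tilt [ 0.023 -0.017]
40 [243, 238, 239, 240, 239, 239, 239, 239, 240, 234, 203, 203, 197, 198, 199, 133, 117, 118, 120, 119, 120, 140, 161, 157, 155, 156, 156, 141, 65, 56, 62]
50 [239, 239, 238, 238, 239, 237, 237, 239, 239, 239, 200, 203, 201, 198, 197, 200, 116, 119, 227, 224, 246, 109, 75, 73, 71, 74, 78, 77, 73, 70, 65]
58 [238, 239, 239, 238, 239, 239, 240, 239, 239, 239, 234, 204, 199, 197, 196, 204, 119, 194, 112, 132, 135, 135, 134, 131, 3, 20, 18, 16, 42, 39, 38]
```

```bash
python3 - <<'E'
from h import *
for nm in ('w14','w16'):
    d=load(nm);g=cv2.GaussianBlur(cv2.cvtColor(d['img'],cv2.COLOR_BGR2GRAY),(3,3),0).astype(int)
    for r in (120,140,160,180,190,200,215,230,245,260,275,290,305,320,330):
        row=g[r,200:320];dd=np.diff(row);e=[(200+i,int(dd[i])) for i in range(1,118) if abs(dd[i])>=12 and abs(dd[i])>=abs(dd[i-1]) and abs(dd[i])>abs(dd[i+1])]
        print(nm,r,e)
E
```

```text
w14 120 [(213, -32), (221, -48), (239, 18), (261, 17), (305, 34), (311, -104)]
w14 140 [(219, -55), (222, 22), (265, 30), (279, 23), (282, -25), (313, -100)]
w14 160 [(202, -26), (205, 22), (221, -16), (272, -60)]
w14 180 [(222, 53), (274, -41)]
w14 190 [(222, 51), (276, -48)]
w14 200 [(223, 39), (275, -44)]
w14 215 [(226, 37), (274, -46)]
w14 230 [(238, 41), (265, -45)]
w14 245 [(223, 24), (233, -26), (238, 38), (266, -41), (274, 25), (285, -26)]
w14 260 [(220, 24), (231, -25), (238, 37), (270, -23), (276, 25), (288, -26), (310, 23), (317, 16)]
w14 275 [(227, 34), (230, -34), (236, 38), (271, -40), (277, 33), (280, -36), (309, 33)]
w14 290 [(236, 34), (271, -42)]
w14 305 [(240, 40), (272, -41)]
w14 320 [(240, 40), (272, -21), (275, 16), (278, -33)]
w14 330 [(241, 32), (278, -34)]
w16 120 [(212, 46), (245, -29), (266, 29), (283, -13), (298, 32)]
w16 140 [(230, 40), (274, -28), (286, 30), (311, 20), (316, 35)]
w16 160 [(247, 38), (299, -31), (309, 48)]
w16 180 [(245, 36)]
w16 190 [(243, 36), (304, 14)]
w16 200 [(240, 37), (303, 12)]
w16 215 [(241, 39), (290, -39), (294, 42), (299, -24), (302, -15)]
w16 230 [(241, 37), (288, -36)]
w16 245 [(223, 23), (233, -26), (244, 33), (270, -36), (274, 23), (285, -26)]
w16 260 [(203, 13), (207, -14), (220, 23), (231, -27), (241, 30), (270, -36), (276, 25), (288, -26)]
w16 275 [(227, 33), (230, -36), (237, 32), (271, -34), (277, 31), (280, -32)]
w16 290 [(235, 36), (271, -38)]
w16 305 [(231, 36), (265, -24)]
w16 320 [(229, 39), (263, -24)]
w16 330 [(229, 37), (261, -24)]
```

The finger now points about 0.42 rad past upslope, so the clamp is at about 0.8. The key rocks a little in the pads as expected. Continuing gently.

```bash
python3 -m crank '{"delta_pos":[[0,-1,0],[0,-1,0],[0,-2,1],[0,-2,1],[0,-2,2],[0,-2,2],[0,-2,2],[0,-2,2]],"spin":[0,-0.05,-0.1,-0.15,-0.2,-0.25,-0.25,-0.25]}' 0 30
python3 st.py;python3 fing.py w17
```

```text
t: 17.75
eef_pos: [482.1, 143.9, 299.7]
tcp_rot: [0.71, 0.106, 0.687, -0.112]
contact_force: [-3.3, 16.9, 20.4]
width: 0.199
[482.1 143.9 299.7] 16.956148398689496 [-3.3 16.9 20.4] [ 1.76 -2.29 -0.78]
G [487.  141.8 141.8] u,v -48.6 172.5 yaw 1.26 tilt [ 0.031 -0.013]
40 [153, 147, 240, 240, 240, 240, 239, 239, 239, 241, 240, 240, 240, 245, 121, 116, 116, 114, 115, 112, 116, 120, 122, 125, 124, 122, 160, 159, 134, 79, 58]
50 [238, 238, 238, 237, 239, 239, 238, 239, 238, 237, 239, 239, 239, 240, 240, 205, 201, 198, 198, 196, 156, 73, 64, 74, 74, 74, 74, 77, 77, 75, 66]
58 [238, 237, 238, 238, 239, 239, 239, 239, 240, 239, 240, 240, 240, 240, 238, 203, 205, 196, 197, 199, 56, 117, 133, 132, 110, 10, 12, 32, 41, 39, 39]
```

```bash
python3 -m crank '{"delta_pos":[[1,0,-1],[1,0,-2],[2,0,-2],[2,0,-2],[2,0,-2],[2,0,-2],[2,0,-2]],"spin":[0,-0.05,-0.1,-0.15,-0.2,-0.2,-0.2]}' 0 30
python3 st.py;python3 fing.py w18
```

```text
t: 18.38
eef_pos: [482.0, 145.2, 300.3]
tcp_rot: [0.72, 0.037, 0.691, -0.042]
contact_force: [-1.5, 8.3, 22.9]
width: 0.198
[482.  145.2 300.3] 16.880900426179796 [-1.5  8.3 22.9] [ 0.2  -3.29 -1.71]
G [488.4 143.7 142.4] u,v -46.9 174.0 yaw 1.458 tilt [ 0.04 -0.01]
40 [157, 153, 155, 154, 152, 154, 152, 207, 242, 241, 240, 240, 239, 239, 239, 239, 208, 118, 118, 117, 117, 115, 113, 118, 125, 124, 122, 125, 125, 69, 63]
50 [239, 239, 238, 237, 239, 241, 240, 239, 237, 237, 238, 239, 238, 239, 241, 240, 241, 201, 205, 199, 200, 110, 115, 56, 57, 64, 73, 79, 74, 73, 69]
58 [238, 237, 239, 240, 239, 239, 238, 239, 240, 238, 239, 238, 240, 240, 238, 238, 239, 209, 205, 198, 198, 197, 170, 58, 117, 11, 14, 26, 36, 38, 20]
```

```bash
python3 -m crank '{"delta_pos":[[1,0,0],[1,0,0],[2,0,0],[2,0,0],[2,0,0],[2,0,0]],"spin":[-0.05,-0.1,-0.15,-0.18,-0.18,-0.18]}' 0 35
python3 st.py;python3 fing.py w19
```

```text
t: 18.93
eef_pos: [483.0, 146.2, 301.2]
tcp_rot: [0.723, -0.024, 0.69, 0.02]
contact_force: [-9.2, 12.2, 31.1]
width: 0.195
[483.  146.2 301.2] 16.649832636549988 [-9.2 12.2 31.1] [ 1.1  -2.05 -2.48]
G [490.6 145.4 143.4] u,v -44.3 175.3 yaw 1.633 tilt [ 0.048 -0.005]
40 [242, 148, 157, 157, 154, 154, 155, 154, 156, 159, 158, 158, 150, 240, 239, 241, 195, 117, 118, 117, 117, 114, 116, 117, 128, 127, 124, 125, 129, 104, 62]
50 [239, 240, 239, 239, 240, 241, 242, 240, 239, 238, 240, 240, 239, 241, 242, 241, 241, 202, 207, 205, 116, 112, 120, 60, 58, 57, 75, 79, 79, 78, 72]
58 [240, 239, 241, 240, 240, 239, 239, 240, 241, 240, 240, 240, 241, 242, 240, 239, 239, 208, 206, 201, 198, 196, 73, 57, 120, 18, 13, 36, 38, 42, 25]
```

The finger stopped moving while the torque rose, so the clamp is at its stop. Yaw twist and lean have built up in the grip, so I'll ease it back onto the shaft axis before letting go.

```bash
python3 -m crank '{"delta_pos":[[0,0,-1],[1,0,-3],[1,0,-5],[2,0,-7],[3,0,-9],[4,0,-11],[4,0,-11]],"spin":[0.06,0.12,0.18,0.22,0.22,0.22,0.22]}' 0 20
python3 st.py;python3 fing.py w20
python3 - <<'E'
from h import *
for nm in ('w20',):
    d=load(nm);g=cv2.GaussianBlur(cv2.cvtColor(d['img'],cv2.COLOR_BGR2GRAY),(3,3),0).astype(int)
    for r in (120,140,160,180,200,220,240,260,275,290,305,320,330):
        row=g[r,180:340];dd=np.diff(row);e=[(180+i,int(dd[i])) for i in range(1,158) if abs(dd[i])>=12 and abs(dd[i])>=abs(dd[i-1]) and abs(dd[i])>abs(dd[i+1])]
        print(nm,r,e)
E
```

```text
t: 19.57
eef_pos: [476.3, 146.4, 300.4]
tcp_rot: [0.729, 0.058, 0.68, -0.054]
contact_force: [20.3, 7.7, 12.4]
width: 0.201
[476.3 146.4 300.4] 17.15946108681521 [20.3  7.7 12.4] [ 0.99 -6.43 -0.48]
G [487.1 146.3 142.8] u,v -47.6 176.8 yaw 1.413 tilt [ 0.068 -0.001]
40 [243, 242, 247, 153, 155, 154, 216, 242, 240, 241, 240, 239, 238, 239, 239, 238, 201, 204, 199, 197, 197, 200, 111, 124, 126, 123, 121, 125, 99, 92, 66]
50 [238, 239, 238, 238, 239, 240, 242, 239, 237, 237, 239, 239, 239, 239, 240, 240, 211, 203, 200, 197, 195, 198, 49, 53, 119, 127, 67, 80, 73, 74, 68]
58 [239, 237, 239, 240, 239, 239, 239, 239, 240, 239, 239, 239, 240, 241, 238, 238, 239, 204, 199, 198, 194, 196, 57, 115, 136, 18, 21, 23, 40, 41, 31]
w20 120 [(236, 56), (249, -12), (265, -28), (276, 15), (279, -32), (302, 31), (314, -23), (320, 46), (330, -18)]
w20 140 [(242, 59), (255, -13), (270, -18), (281, 12), (287, -13), (305, 31), (332, 14)]
w20 160 [(248, 46), (280, -24), (291, 30), (309, 35), (316, 15)]
w20 180 [(250, 33), (301, -33), (311, 50), (336, 37)]
w20 200 [(243, 33), (300, 28), (335, 30)]
w20 220 [(241, 40), (290, 18), (333, 30)]
w20 240 [(224, 22), (234, -27), (240, 37), (270, -35), (274, 24), (284, 16), (288, -31)]
w20 260 [(183, -37), (220, 21), (231, -25), (239, 21), (270, -30), (276, 23), (288, -26)]
w20 275 [(227, 31), (230, -34), (236, 31), (272, -30), (277, 32), (280, -32), (329, 20), (335, -14)]
w20 290 [(231, 31), (271, -37)]
w20 305 [(228, 38), (265, -21)]
w20 320 [(229, 38), (263, -23)]
w20 330 [(229, 38), (261, -26)]
```

```bash
python3 -m crank '{"delta_pos":[[0,0,1],[-0.5,0,2],[-0.5,0,2]],"spin":[0,0,0]}' 0 20
python3 st.py
python3 -m crank '{"delta_pos":[[0,0,0],[0,0,0],[0,0,0],[0,0,0],[0,0,0],[0,0,0]],"spin":[0,0,0,0,0,0]}' 40 20
python3 st.py;python3 fing.py w21
python3 - <<'E'
from h import *
cam('scene','s21')
for nm in ('w21',):
    d=load(nm);g=cv2.GaussianBlur(cv2.cvtColor(d['img'],cv2.COLOR_BGR2GRAY),(3,3),0).astype(int)
    for r in range(110,350,20):
        row=g[r,180:340];dd=np.diff(row);e=[(180+i,int(dd[i])) for i in range(1,158) if abs(dd[i])>=12 and abs(dd[i])>=abs(dd[i-1]) and abs(dd[i])>abs(dd[i+1])]
        print(nm,r,e)
    c=np.array([512.1,153.3,65.4]);w=.1375;xn=np.array([np.cos(w),np.sin(w),0]);ys=np.array([-np.sin(w),np.cos(w),0]);up=np.array([0,0,1.]);zs=-.5*xn+.866*up;xs=.866*xn+.5*up
    for th in (.62,.82,1.0):
        kz=np.cos(th)*xs+np.sin(th)*ys;ky=np.cross(kz,-zs)
        for off in (0,6): print(th,off,[proj(d,c+off*zs+x*-zs+y*ky+z*kz).round(0).tolist() for x,y,z in ((0,15,15),(0,-15,15),(-40,15,15),(-40,-15,15),(-40,7,15),(-40,-7,15),(-110,7,15),(-110,-7,15),(-110,7,-15),(-110,-7,-15))])
E
```

```text
t: 19.87
eef_pos: [478.0, 146.4, 300.8]
tcp_rot: [0.728, 0.058, 0.681, -0.054]
contact_force: [-4.8, 6.2, 3.1]
width: 0.2
[478.  146.4 300.8] 17.06547731490897 [-4.8  6.2  3.1] [ 0.73 -1.23 -0.46]
G [488.7 146.4 143.2] u,v -46.0 176.6 yaw 1.412 tilt [ 0.067 -0.   ]
t: 20.37
eef_pos: [477.7, 146.3, 300.3]
tcp_rot: [0.728, 0.058, 0.681, -0.055]
contact_force: [-3.0, 2.1, -4.4]
width: 0.472
[477.7 146.3 300.3] 40.2922790033867 [-3.   2.1 -4.4] [0.34 0.43 0.01]
G [488.1 146.3 142.6] u,v -46.6 176.6 yaw 1.412 tilt [ 0.066 -0.   ]
40 [154, 153, 157, 157, 153, 154, 149, 234, 240, 241, 240, 240, 239, 239, 240, 239, 201, 203, 200, 198, 179, 112, 116, 126, 127, 124, 122, 126, 124, 77, 53]
50 [238, 239, 237, 239, 239, 240, 241, 239, 238, 237, 239, 238, 239, 240, 241, 240, 221, 205, 201, 199, 194, 198, 69, 56, 119, 96, 72, 79, 76, 74, 69]
58 [238, 238, 240, 239, 239, 239, 239, 240, 241, 239, 239, 240, 240, 241, 238, 238, 240, 203, 201, 199, 195, 199, 61, 95, 133, 19, 14, 26, 41, 40, 37]
w21 110 [(232, 56), (244, -15), (262, -27), (272, -17), (280, 12), (309, 44), (332, -14), (336, -16)]
w21 130 
[... 978 characters left out ...]
160.0, 311.0], [182.0, 332.0]]
0.82 0 [[270.0, 168.0], [305.0, 190.0], [246.0, 191.0], [287.0, 218.0], [256.0, 198.0], [276.0, 210.0], [187.0, 271.0], [214.0, 291.0], [172.0, 306.0], [196.0, 324.0]]
0.82 6 [[267.0, 171.0], [303.0, 194.0], [241.0, 195.0], [283.0, 223.0], [252.0, 202.0], [272.0, 215.0], [178.0, 280.0], [206.0, 301.0], [164.0, 316.0], [188.0, 335.0]]
1.0 0 [[266.0, 169.0], [303.0, 185.0], [241.0, 192.0], [284.0, 212.0], [252.0, 197.0], [272.0, 207.0], [182.0, 269.0], [209.0, 285.0], [176.0, 311.0], [201.0, 326.0]]
1.0 6 [[262.0, 172.0], [301.0, 189.0], [236.0, 196.0], [281.0, 217.0], [248.0, 202.0], [269.0, 211.0], [173.0, 279.0], [201.0, 296.0], [168.0, 321.0], [193.0, 337.0]]
```

The bar end still stands about 15 mm toward +x of the shaft axis, so it is cocked. I'll use the open finger as a nudge to lean it back onto the axis.

```bash
python3 -m crank '{"delta_pos":[[0,0,-4],[0,0,-8],[0,0,-12],[0,0,-15],[0,0,-18],[0,0,-18]],"spin":[0,0,0,0,0,0]}' 40 20
python3 st.py
python3 -m crank '{"delta_pos":[[0,0,-2],[0,0,-4],[0,0,-6],[0,0,-8],[0,0,-8]],"spin":[0,0,0,0,0]}' 40 20
python3 st.py;python3 fing.py w22
python3 - <<'E'
from h import *
for nm in ('w22',):
    d=load(nm);g=cv2.GaussianBlur(cv2.cvtColor(d['img'],cv2.COLOR_BGR2GRAY),(3,3),0).astype(int)
    for r in range(170,350,20):
        row=g[r,180:340];dd=np.diff(row);e=[(180+i,int(dd[i])) for i in range(1,158) if abs(dd[i])>=12 and abs(dd[i])>=abs(dd[i-1]) and abs(dd[i])>abs(dd[i+1])]
        print(nm,r,e)
    c=np.array([512.1,153.3,65.4]);w=.1375;xn=np.array([np.cos(w),np.sin(w),0]);ys=np.array([-np.sin(w),np.cos(w),0]);up=np.array([0,0,1.]);zs=-.5*xn+.866*up;xs=.866*xn+.5*up
    for th in (.82,):
        kz=np.cos(th)*xs+np.sin(th)*ys;ky=np.cross(kz,-zs)
        for off in (0,6): print(th,off,[proj(d,c+off*zs+x*-zs+y*ky+z*kz).round(0).tolist() for x,y,z in ((0,15,15),(0,-15,15),(-40,15,15),(-40,-15,15),(-40,7,15),(-40,-7,15),(-110,7,15),(-110,-7,15),(-110,7,-15),(-110,-7,-15))])
E
```

```text
t: 20.97
eef_pos: [459.6, 149.3, 299.4]
tcp_rot: [0.728, 0.058, 0.681, -0.054]
contact_force: [-0.9, 0.5, 0.1]
width: 0.472
[459.6 149.3 299.4] 40.31196858097343 [-0.9  0.5  0.1] [ 0.07  0.06 -0.02]
G [470.1 149.3 141.8] u,v -63.6 183.2 yaw 1.412 tilt [ 0.066 -0.   ]
t: 21.38
eef_pos: [451.8, 150.6, 299.1]
tcp_rot: [0.728, 0.058, 0.68, -0.054]
contact_force: [3.4, -0.9, -0.2]
width: 0.47
[451.8 150.6 299.1] 40.16410195308893 [ 3.4 -0.9 -0.2] [-0.03 -0.54 -0.  ]
G [462.6 150.6 141.5] u,v -70.7 186.1 yaw 1.412 tilt [ 0.068 -0.   ]
40 [240, 240, 240, 240, 241, 240, 241, 241, 242, 243, 243, 242, 242, 241, 240, 230, 208, 205, 202, 202, 200, 199, 179, 124, 126, 128, 127, 124, 195, 199, 109]
50 [239, 240, 241, 239, 240, 242, 243, 242, 240, 240, 240, 241, 241, 241, 242, 242, 205, 208, 203, 200, 199, 203, 49, 58, 92, 132, 131, 134, 144, 135, 127]
58 [241, 240, 242, 241, 241, 241, 241, 241, 241, 241, 241, 241, 242, 243, 241, 240, 236, 208, 202, 202, 197, 174, 63, 53, 128, 18, 19, 67, 73, 74, 25]
w22 170 [(278, 44), (301, -30), (304, 25), (308, -13), (318, 43)]
w22 190 [(283, 40), (321, 18), (335, -25)]
w22 210 [(269, 34), (329, 55)]
w22 230 [(265, 27), (314, 46)]
w22 250 [(186, -42), (197, 22), (208, -26), (243, 24), (284, -24), (299, 23), (310, -23)]
w22 270 [(190, 23), (202, -28), (229, 24), (273, -25), (305, 25), (317, -24)]
w22 290 [(215, 29), (254, -29)]
w22 310 [(203, 15), (205, -16), (214, 29), (237, -27), (302, 16), (305, -16)]
w22 330 []
0.82 0 [[305.0, 168.0], [341.0, 190.0], [287.0, 191.0], [329.0, 218.0], [298.0, 198.0], [318.0, 210.0], [249.0, 271.0], [277.0, 290.0], [226.0, 306.0], [250.0, 324.0]]
0.82 6 [[303.0, 171.0], [339.0, 194.0], [284.0, 195.0], [327.0, 223.0], [295.0, 202.0], [315.0, 215.0], [243.0, 280.0], [271.0, 301.0], [220.0, 316.0], [245.0, 334.0]]
```

The key moved freely at 3 N, so it is loose on the shaft and within its play. Now I'll close the fingers above it and press the bar end along the shaft to make sure it is home.

```bash
python3 -m crank '{"delta_pos":[[0,0,8],[-30,0,8],[-60,0,8],[-80,-3,4],[-80,-7,-8],[-80,-7,-8]],"spin":[0,0,0,0,0,0]}' 40 20
python3 -m crank '{"delta_pos":[[0,0,0],[0,0,0],[0,0,0],[0,0,0],[0,0,0],[0,0,0],[0,0,0]],"spin":[0,0,0,0,0,0,0]}' 0 20
python3 st.py;python3 - <<'E'
from h import *
d=cam('wrist','w23');cam('scene','s23');g=cv2.GaussianBlur(cv2.cvtColor(d['img'],cv2.COLOR_BGR2GRAY),(3,3),0).astype(int)
for r in range(100,345,12):
        row=g[r,180:400];dd=np.diff(row);e=[(180+i,int(dd[i])) for i in range(1,218) if abs(dd[i])>=12 and abs(dd[i])>=abs(dd[i-1]) and abs(dd[i])>abs(dd[i+1])]
        print(r,e)
c=np.array([512.1,153.3,65.4]);w=.1375;xn=np.array([np.cos(w),np.sin(w),0]);ys=np.array([-np.sin(w),np.cos(w),0]);up=np.array([0,0,1.])
for ln in (.5236,.6):
    zs=-np.sin(ln)*xn+np.cos(ln)*up;xs=np.cos(ln)*xn+np.sin(ln)*up
    for th in (.65,.82,):
        kz=np.cos(th)*xs+np.sin(th)*ys;ky=np.cross(kz,-zs)
        for off in (0,6): print(ln,th,off,[proj(d,c+off*zs+x*-zs+y*ky+z*kz).round(0).astype(int).tolist() for x,y,z in ((0,15,15),(0,-15,15),(-40,15,15),(-40,-15,15),(-40,7,15),(-40,-7,15),(-110,7,15),(-110,-7,15),(-110,7,-15),(-110,-7,-15))])
s=ctrl.get_state();print('tip at',s['eef_pos']+173*rot(s)[:,0],rot(s).round(3).tolist())
E
```

```text
t: 21.93
eef_pos: [436.7, 144.7, 379.1]
tcp_rot: [0.728, 0.058, 0.68, -0.054]
contact_force: [0.1, 0.2, -0.0]
width: 0.47
t: 22.52
eef_pos: [436.8, 144.7, 378.9]
tcp_rot: [0.728, 0.058, 0.681, -0.054]
contact_force: [-0.4, 0.3, 0.0]
width: -0.001
[436.8 144.7 378.9] -0.08873506110037105 [-0.4  0.3  0. ] [ 0.02  0.05 -0.04]
G [447.5 144.7 221.3] u,v -86.6 183.4 yaw 1.412 tilt [ 0.068 -0.   ]
100 [(267, 46), (279, -17), (282, 39), (294, -45), (304, -23), (310, 23), (322, -12), (329, 41), (335, -23), (339, 39), (342, -12), (395, 16)]
112 [(271, 52), (282, -14), (284, 37), (296, -47), (325, -17), (332, 47), (351, 13)]
124 [(274, 52), (287, 31), (314, -43), (323, 25), (342, 12)]
136 [(277, 45), (299, 22), (305, -35), (309, -14), (314, 58), (333, 12)]
148 [(280, 41), (299, 15), (317, 13), (324, -43), (328, 82)]
160 [(280, 44), (304, 16), (326, 40)]
172 [(273, 32), (316, 40)]
184 [(263, 26), (293, 19), (312, 36)]
196 [(182, -17), (252, 33), (285, -18), (294, 35), (299, 17), (320, -15), (325, -13)]
208 [(203, -18), (216, -13), (245, 31), (275, -20)]
220 [(198, 25), (212, -45), (220, 65), (22
[... 1001 characters left out ...]
 169], [260, 196], [278, 207], [244, 226], [260, 237]]
0.6 0.65 0 [[304, 140], [327, 160], [288, 153], [314, 176], [295, 159], [307, 170], [256, 194], [271, 208], [237, 218], [251, 231]]
0.6 0.65 6 [[302, 142], [325, 163], [285, 156], [311, 179], [292, 162], [304, 173], [252, 198], [268, 212], [233, 222], [247, 235]]
0.6 0.82 0 [[301, 140], [327, 157], [284, 154], [313, 173], [292, 159], [305, 167], [253, 193], [269, 205], [239, 221], [254, 232]]
0.6 0.82 6 [[298, 142], [325, 159], [282, 156], [311, 175], [289, 161], [303, 170], [249, 197], [265, 209], [235, 225], [250, 236]]
tip at [448.50199859 144.72159038 206.40169685] [[0.068, 0.158, 0.985], [0.0, 0.987, -0.158], [-0.998, 0.011, 0.067]]
```

```bash
python3 -m crank '{"delta_pos":[[15,0,0],[28,0,0],[34,0,0],[37,0,0],[39,0,0],[39,0,0]],"spin":[0,0,0,0,0,0]}' 0 20
python3 st.py
python3 -m crank '{"delta_pos":[[1,0,0],[2,0,0.5],[3,0,1],[4,0,1.5],[4,0,2],[4,0,2]],"spin":[0,0,0,0,0,0]}' 0 20
python3 st.py
```

```text
t: 23.12
eef_pos: [439.5, 144.7, 340.2]
tcp_rot: [0.728, 0.058, 0.681, -0.054]
contact_force: [0.8, 0.5, 0.3]
width: 0.003
[439.5 144.7 340.2] 0.23064838999590317 [0.8 0.5 0.3] [-0.    0.04 -0.01]
G [450.2 144.7 182.5] u,v -84.0 182.9 yaw 1.412 tilt [0.068 0.   ]
t: 23.62
eef_pos: [441.9, 144.5, 337.0]
tcp_rot: [0.729, 0.058, 0.68, -0.054]
contact_force: [-2.4, -0.4, 8.3]
width: -0.003
[441.9 144.5 337. ] -0.22596942869084521 [-2.4 -0.4  8.3] [0.03 0.39 0.08]
G [452.8 144.5 179.4] u,v -81.5 182.2 yaw 1.412 tilt [0.069 0.   ]
```

```bash
python3 -m crank '{"delta_pos":[[1,0,0.5],[2,0,1],[3,0,1.5],[3,0,1.5],[3,0,1.5]],"spin":[0,0,0,0,0]}' 0 20
python3 st.py
python3 -m crank '{"delta_pos":[[1,0,0.5],[2,0,1],[3,0,1.5],[3,0,1.5]],"spin":[0,0,0,0]}' 0 20
python3 st.py
```

```text
t: 24.03
eef_pos: [444.0, 144.5, 336.6]
tcp_rot: [0.73, 0.059, 0.679, -0.054]
contact_force: [-11.0, -0.1, 31.0]
width: 0.001
[444.  144.5 336.6] 0.06939924971807207 [-11.   -0.1  31. ] [0.1  1.44 0.08]
G [455.3 144.7 179. ] u,v -79.0 181.9 yaw 1.412 tilt [0.072 0.001]
t: 24.37
eef_pos: [446.2, 144.6, 337.0]
tcp_rot: [0.731, 0.059, 0.678, -0.053]
contact_force: [-16.4, -1.0, 43.9]
width: -0.005
[446.2 144.6 337. ] -0.4125936071940146 [-16.4  -1.   43.9] [0.04 2.03 0.08]
G [458.2 145.1 179.5] u,v -76.1 181.6 yaw 1.412 tilt [0.076 0.003]
```

The press met a hard stop at the predicted seated height, with no sinking under about 45 N. Next: retreat and measure the clamp finger from above.

```bash
python3 -m crank '{"delta_pos":[[-20,0,0],[-50,0,0],[-85,0,0],[-85,0,0],[-85,0,0]],"spin":[0,0,0,0,0]}' 0 20
cat > fin2.py <<'E'
from h import *
import sys
c=np.array([512.1,153.3,65.4]);w=.1375;xn=np.array([np.cos(w),np.sin(w),0]);yn=np.array([-np.sin(w),np.cos(w),0]);up=np.array([0,0,1.])
zs=-.5*xn+.866*up;xs=.866*xn+.5*up
def go(nm,h,lo,hi,rs):
    d=load(nm);g=cv2.GaussianBlur(cv2.cvtColor(d['img'],cv2.COLOR_BGR2GRAY),(3,3),0).astype(np.float32)
    M=[]
    for r in rs:
        a=np.arange(lo,hi,.01);uv=np.array([proj(d,c-h*zs+r*(np.cos(t)*xs+np.sin(t)*yn)) for t in a],np.float32)
        v=cv2.remap(g,uv[:,0],uv[:,1],cv2.INTER_LINEAR).ravel();dv=np.diff(v)
        # finger top ~200 between white nest(240, right side) and darker side/shadow (left)
        ok=(v>185)&(v<215);i=np.where(ok)[0]
        runs=np.split(i,np.where(np.diff(i)>1)[0]+1);k=max(runs,key=len) if len(i) else [0]
        M.append((r,a[k[0]],a[k[-1]]))
    P=np.array([(r*np.cos((p+q)/2),r*np.sin((p+q)/2)) for r,p,q in M])
    vx,vy,_,_=cv2.fitLine(P.astype(np.float32),cv2.DIST_HUBER,0,.01,.01).ravel()
    print(nm,h,[(r,round(p,2),round(q,2),round(r*2*np.sin((q-p)/2),1)) for r,p,q in M],'line ang',round(float(np.arctan(vy/vx)),3))
if __name__=='__main__':
    cam('wrist','w24')
    for h in (3,6):
        go('w7',h,-.9,.2,(26,32,38,44));go('w3',h,-.9,.2,(30,38,46,54,58));go('w24',h,.3,1.3,(30,38,46,54,58))
E
python3 st.py;python3 fin2.py
```

```text
t: 24.78
eef_pos: [439.9, 144.4, 423.4]
tcp_rot: [0.732, 0.06, 0.676, -0.053]
contact_force: [-0.7, -0.0, -1.3]
width: 0.001
[439.9 144.4 423.4] 0.10324201034810734 [-0.7 -0.  -1.3] [-0.01  0.06 -0.03]
G [452.4 145.  265.9] u,v -81.8 182.7 yaw 1.412 tilt [0.08  0.004]
w7 3 [(26, np.float64(-0.65), np.float64(-0.15), np.float64(12.9)), (32, np.float64(-0.59), np.float64(-0.2), np.float64(12.4)), (38, np.float64(-0.56), np.float64(-0.23), np.float64(12.5)), (44, np.float64(-0.54), np.float64(-0.25), np.float64(12.7))] line ang -0.389
w3 3 [(30, np.float64(-0.57), np.float64(-0.14), np.float64(12.8)), (38, np.float64(-0.53), np.float64(-0.2), np.float64(12.5)), (46, np.float64(-0.5), np.float64(-0.23), np.float64(12.4)), (54, np.float64(-0.49), np.float64(-0.26), np.float64(12.4)), (58, np.float64(-0.48), np.float64(-0.27), np.float64(12.2))] line ang -0.397
w24 3 [(30, np.float64(0.53), np.float64(0.97), np.float64(13.1)), (38, np.float64(0.57), np.float64(0.92), np.float64(13.2)), (46, np.float64(0.59), np.float64(0.88), np.float64(13.3)), (54, np.float64(0.61), np.float64(0.85), np.f
[... 310 characters left out ...]
loat64(-0.26), np.float64(13.2))] line ang -0.394
w3 6 [(30, np.float64(-0.53), np.float64(-0.1), np.float64(12.8)), (38, np.float64(-0.5), np.float64(-0.16), np.float64(12.9)), (46, np.float64(-0.48), np.float64(-0.21), np.float64(12.4)), (54, np.float64(-0.47), np.float64(-0.23), np.float64(12.9)), (58, np.float64(-0.46), np.float64(-0.25), np.float64(12.2))] line ang -0.397
w24 6 [(30, np.float64(0.53), np.float64(0.98), np.float64(13.4)), (38, np.float64(0.57), np.float64(0.92), np.float64(13.2)), (46, np.float64(0.6), np.float64(0.88), np.float64(12.8)), (54, np.float64(0.62), np.float64(0.85), np.float64(12.4)), (58, np.float64(0.62), np.float64(0.85), np.float64(13.3))] line ang 0.713
```

```bash
python3 - <<'E'
from fin2 import *
for nm in ('w17','w18','w19','w20','w21','w22','w23','w24'): go(nm,4,.3,1.3,(46,50,54,58))
E
```

```text
w17 4 [(46, np.float64(0.5), np.float64(0.61), np.float64(5.1)), (50, np.float64(0.52), np.float64(0.74), np.float64(11.0)), (54, np.float64(0.52), np.float64(0.76), np.float64(12.9)), (58, np.float64(0.53), np.float64(0.75), np.float64(12.7))] line ang 0.945
w18 4 [(46, np.float64(0.62), np.float64(0.68), np.float64(2.8)), (50, np.float64(0.64), np.float64(0.74), np.float64(5.0)), (54, np.float64(0.65), np.float64(0.84), np.float64(10.2)), (58, np.float64(0.65), np.float64(0.88), np.float64(13.3))] line ang 1.19
w19 4 [(46, np.float64(0.37), np.float64(0.37), np.float64(0.0)), (50, np.float64(0.65), np.float64(0.74), np.float64(4.5)), (54, np.float64(0.65), np.float64(0.84), np.float64(10.2)), (58, np.float64(0.66), np.float64(0.88), np.float64(12.7))] line ang -1.464
w20 4 [(46, np.float64(0.59), np.float64(0.88), np.float64(13.3)), (50, np.float64(0.61), np.float64(0.86), np.float64(12.5)), (54, np.float64(0.61), np.float64(0.85), np.float64(12.9)), (58, np.float64(0.62), np.float64(0.84), np.float64(12.7))] line ang 0.707
w21 4 [(46, np.float64(0.6), np.float64(0.88), np.float64(
[... 286 characters left out ...]
61), np.float64(0.86), np.float64(12.5)), (54, np.float64(0.62), np.float64(0.85), np.float64(12.4)), (58, np.float64(0.62), np.float64(0.84), np.float64(12.7))] line ang 0.696
w23 4 [(46, np.float64(0.61), np.float64(0.88), np.float64(12.4)), (50, np.float64(0.62), np.float64(0.86), np.float64(12.0)), (54, np.float64(0.63), np.float64(0.85), np.float64(11.9)), (58, np.float64(0.63), np.float64(0.84), np.float64(12.2))] line ang 0.701
w24 4 [(46, np.float64(0.59), np.float64(0.88), np.float64(13.3)), (50, np.float64(0.61), np.float64(0.86), np.float64(12.5)), (54, np.float64(0.62), np.float64(0.85), np.float64(12.4)), (58, np.float64(0.62), np.float64(0.84), np.float64(12.7))] line ang 0.713
```

At the stop the finger read 0.77; after my back-spin it reads 0.735, so the clamp was backed off by about 0.035 rad. I'll take hold of the key again, lightly and centred, turn it to the stop, and open there without spinning back.

```bash
python3 -m crank '{"delta_pos":[[0,0,0],[10,1,2],[20,2,4],[30,3,6],[45,4,8],[51,4,8],[51,4,8],[51,4,8]],"spin":[0.1,0.2,0.3,0.4,0.5,0.6,0.66,0.66]}' 50 20
python3 st.py
python3 -m crank '{"delta_pos":[[25,0,0],[50,0,0],[70,0,0],[80,0,0],[80,0,0]],"spin":[0,0,0,0,0]}' 50 20
python3 st.py
```

```text
t: 25.5
eef_pos: [451.9, 147.1, 369.9]
tcp_rot: [0.671, 0.293, 0.624, -0.271]
contact_force: [-0.1, -0.7, 0.7]
width: 0.585
[451.9 147.1 369.9] 49.970360782101864 [-0.1 -0.7  0.7] [0.03 0.01 0.03]
G [463.5 147.5 212.4] u,v -70.4 182.8 yaw 0.75 tilt [0.073 0.002]
t: 25.92
eef_pos: [457.3, 147.1, 288.0]
tcp_rot: [0.67, 0.292, 0.626, -0.272]
contact_force: [-0.9, 0.7, 0.2]
width: 0.585
[457.3 147.1 288. ] 49.983085299870126 [-0.9  0.7  0.2] [-0.01  0.05 -0.02]
G [468.2 147.3 130.4] u,v -65.8 181.7 yaw 0.752 tilt [0.069 0.001]
```

```bash
python3 -m crank '{"delta_pos":[[-5,2,2],[-5,2,2]],"spin":[0,0]}' 50 20
python3 -m crank '{"delta_pos":[[0,0,0],[0,0,0],[0,0,0],[0,0,0],[0,0,0],[0,0,0],[0,0,0],[0,0,0]],"spin":[0,0,0,0,0,0,0,0]}' 0 20
python3 st.py
python3 -m crank '{"delta_pos":[[0,0,0],[0,0,0],[0,0,0],[0,0,0],[0,0,0],[0,0,0],[0,0,0]],"spin":[-0.06,-0.12,-0.18,-0.24,-0.3,-0.36,-0.36]}' 0 20
python3 st.py; python3 - <<'E'
from fin2 import *
cam('wrist','w25');go('w25',4,.3,1.3,(46,50,54,58))
E
```

```text
t: 26.08
eef_pos: [460.5, 147.1, 294.7]
tcp_rot: [0.671, 0.292, 0.625, -0.271]
contact_force: [0.8, -0.1, 0.3]
width: 0.582
t: 26.75
eef_pos: [460.8, 146.7, 295.7]
tcp_rot: [0.672, 0.292, 0.625, -0.271]
contact_force: [0.2, -5.3, 8.3]
width: 0.251
[460.8 146.7 295.7] 21.429977875474176 [ 0.2 -5.3  8.3] [-1.41 -0.22 -0.27]
G [472.4 146.9 138.1] u,v -61.8 180.5 yaw 0.753 tilt [0.073 0.001]
t: 27.33
eef_pos: [463.2, 146.0, 298.1]
tcp_rot: [0.717, 0.167, 0.659, -0.153]
contact_force: [9.8, -11.2, 9.7]
width: 0.251
[463.2 146.  298.1] 21.4012297583506 [  9.8 -11.2   9.7] [-2.68 -2.67 -0.97]
G [476.4 146.1 140.7] u,v -58.1 178.9 yaw 1.116 tilt [0.084 0.001]
w25 4 [(46, np.float64(0.61), np.float64(0.91), np.float64(13.7)), (50, np.float64(0.62), np.float64(0.9), np.float64(14.0)), (54, np.float64(0.65), np.float64(0.88), np.float64(12.4)), (58, np.float64(0.66), np.float64(0.88), np.float64(12.7))] line ang 0.81
```

```bash
python3 -m crank '{"delta_pos":[[0,0,0],[0.5,0,0],[0.5,0,0],[0.5,0,0],[0.5,0,0]],"spin":[-0.06,-0.12,-0.18,-0.22,-0.22]}' 0 25
python3 st.py; python3 - <<'E'
from fin2 import *
cam('wrist','w26');go('w26',4,.3,1.3,(46,50,54,58))
E
```

```text
t: 27.8
eef_pos: [465.0, 145.6, 299.9]
tcp_rot: [0.734, 0.088, 0.669, -0.08]
contact_force: [6.1, -6.6, 12.1]
width: 0.246
[465.  145.6 299.9] 21.01996809355704 [ 6.1 -6.6 12.1] [-2.15 -2.04 -1.37]
G [479.6 145.7 142.6] u,v -55.1 177.8 yaw 1.334 tilt [0.092 0.001]
w26 4 [(46, np.float64(0.63), np.float64(0.91), np.float64(12.8)), (50, np.float64(0.64), np.float64(0.9), np.float64(13.0)), (54, np.float64(0.65), np.float64(0.88), np.float64(12.4)), (58, np.float64(0.66), np.float64(0.88), np.float64(12.7))] line ang 0.763
```

The extra 0.22 rad of spin moved the finger no further, so it is at the hard stop. Opening in place.

```bash
python3 -m crank '{"delta_pos":[[0,0,0],[0,0,0],[0,0,0],[0,0,0],[0,0,0],[0,0,0]],"spin":[0,0,0,0,0,0]}' 46 20
python3 st.py; python3 - <<'E'
from fin2 import *
d=cam('wrist','w27');go('w27',4,.3,1.3,(46,50,54,58))
g=cv2.GaussianBlur(cv2.cvtColor(d['img'],cv2.COLOR_BGR2GRAY),(3,3),0).astype(int)
for r in range(230,345,15):
    row=g[r,160:340];dd=np.diff(row);print(r,[(160+i,int(dd[i])) for i in range(1,178) if abs(dd[i])>=12 and abs(dd[i])>=abs(dd[i-1]) and abs(dd[i])>abs(dd[i+1])])
for ln in (.4,.5236,.6):
    z_=-np.sin(ln)*xn+np.cos(ln)*up;x_=np.cos(ln)*xn+np.sin(ln)*up
    for th in (.75,.95):
        kz=np.cos(th)*x_+np.sin(th)*yn;ky=np.cross(kz,-z_)
        print(ln,th,[proj(d,c+x*-z_+y*ky+z*kz).round(0).astype(int).tolist() for x,y,z in ((-40,7,15),(-40,-7,15),(-110,7,15),(-110,-7,15),(-110,7,-15),(-110,-7,-15))])
E
```

```text
t: 28.35
eef_pos: [464.8, 145.7, 299.7]
tcp_rot: [0.733, 0.089, 0.669, -0.08]
contact_force: [-0.0, -0.2, -0.1]
width: 0.544
[464.8 145.7 299.7] 46.47121615994188 [-0.  -0.2 -0.1] [0.05 0.18 0.04]
G [479.3 145.9 142.4] u,v -55.3 178.0 yaw 1.332 tilt [0.091 0.001]
w27 4 [(46, np.float64(0.63), np.float64(0.91), np.float64(12.8)), (50, np.float64(0.64), np.float64(0.89), np.float64(12.5)), (54, np.float64(0.65), np.float64(0.88), np.float64(12.4)), (58, np.float64(0.65), np.float64(0.87), np.float64(12.7))] line ang 0.726
230 [(241, 28), (292, -13)]
245 [(193, 21), (203, -24), (232, 26), (269, -21), (280, 14), (283, -21), (304, 24), (315, -21)]
260 [(176, -45), (187, 20), (198, -23), (222, 26), (262, -16), (309, 24), (321, -19)]
275 [(166, 18), (168, -22), (188, 23), (194, -31), (213, 25), (257, -19), (313, 30), (320, -20)]
290 [(206, 40), (247, -24)]
305 [(203, 39), (240, -22)]
320 [(200, 35), (233, -22)]
335 []
0.4 0.75 [[275, 192], [296, 203], [237, 267], [268, 284], [213, 309], [240, 325]]
0.4 0.95 [[270, 192], [292, 199], [230, 266], [262, 279], [218, 314], [247, 326]]
0.5236 0.75 [[268, 194], [287, 206], [209, 271], [237, 290], [192, 306], [216, 323]]
0.5236 0.95 [[263, 194], [284, 202], [202, 269], [232, 284], [196, 311], [222, 325]]
0.6 0.75 [[263, 195], [282, 208], [194, 272], [220, 291], [181, 304], [203, 321]]
0.6 0.95 [[258, 195], [279, 204], [188, 270], [215, 285], [185, 308], [209, 323]]
```

The key now reads lean 0.49 and turn about 0.92, so it is on the shaft axis, and the clamp is still at its stop. Opening wider and rising clear.

```bash
python3 -m crank '{"delta_pos":[[0,0,0],[0,0,-2],[0,0,-4],[0,0,-4],[0,0,-4]],"spin":[0,0,0,0,0]}' 76 20
python3 -m crank '{"delta_pos":[[-12,0,0],[-25,0,0],[-50,0,0],[-85,0,0],[-115,0,0],[-120,0,0],[-120,0,0]],"spin":[0,0,0,0,0,0,0]}' 76 20
python3 st.py; python3 - <<'E'
from fin2 import *
d=cam('wrist','w28');cam('scene','s28');cam('top','t28');go('w28',4,.3,1.3,(46,50,54,58))
g=cv2.GaussianBlur(cv2.cvtColor(d['img'],cv2.COLOR_BGR2GRAY),(3,3),0).astype(int)
for r in range(120,270,10):
    row=g[r,160:360];dd=np.diff(row);print(r,[(160+i,int(dd[i])) for i in range(1,198) if abs(dd[i])>=14 and abs(dd[i])>=abs(dd[i-1]) and abs(dd[i])>abs(dd[i+1])])
for ln in (.45,.5236,.6):
    z_=-np.sin(ln)*xn+np.cos(ln)*up;x_=np.cos(ln)*xn+np.sin(ln)*up
    for th in (.75,.95):
      for off in (0,5):
        kz=np.cos(th)*x_+np.sin(th)*yn;ky=np.cross(kz,-z_)
        print(ln,th,off,[proj(d,c+off*zs+x*-z_+y*ky+z*kz).round(0).astype(int).tolist() for x,y,z in ((0,15,15),(0,-15,15),(-40,15,15),(-40,-15,15),(-110,7,15),(-110,-7,15),(-110,7,-15),(-110,-7,-15))])
E
```

```text
t: 28.82
eef_pos: [460.9, 146.7, 299.5]
tcp_rot: [0.733, 0.089, 0.669, -0.08]
contact_force: [-0.6, -0.4, 0.2]
width: 0.89
t: 29.4
eef_pos: [450.0, 146.6, 420.8]
tcp_rot: [0.735, 0.089, 0.668, -0.08]
contact_force: [0.3, -0.2, 0.1]
width: 0.891
[450.  146.6 420.8] 76.09720408450696 [ 0.3 -0.2  0.1] [-0.03  0.06  0.  ]
G [465.1 146.9 263.5] u,v -69.0 181.9 yaw 1.333 tilt [0.096 0.002]
w28 4 [(46, np.float64(0.6), np.float64(0.91), np.float64(14.2)), (50, np.float64(0.62), np.float64(0.89), np.float64(13.5)), (54, np.float64(0.63), np.float64(0.88), np.float64(13.5)), (58, np.float64(0.63), np.float64(0.87), np.float64(13.9))] line ang 0.733
120 [(246, 63), (255, -14), (267, -30), (270, 20), (279, 18), (283, -39), (288, 26), (304, 20)]
130 [(250, 63), (272, -14), (275, 40), (277, -43), (282, 27), (298, 21)]
140 [(254, 48), (272, -24), (277, 18), (280, 32), (292, -59), (295, 75)]
150 [(256, 31), (285, 15), (292, -36), (297, 51), (307, 34)]
160 [(250, 39), (291, 21), (306, 33)]
170 [(242, 20), (283, 26), (296, 23)]
180 [(230, 23), (275, 21), (297, 30), (325, -16), (330, -22), (333, -21)]
[... 974 characters left out ...]
232, 187], [247, 196], [221, 213], [234, 221]]
0.5236 0.95 0 [[268, 140], [293, 149], [255, 152], [282, 162], [231, 184], [246, 190], [226, 212], [240, 219]]
0.5236 0.95 5 [[267, 141], [292, 150], [253, 154], [280, 164], [228, 187], [244, 193], [223, 215], [238, 222]]
0.6 0.75 0 [[271, 139], [294, 153], [256, 151], [280, 167], [226, 186], [240, 196], [217, 210], [229, 219]]
0.6 0.75 5 [[270, 140], [293, 154], [254, 153], [279, 169], [224, 189], [238, 198], [214, 213], [227, 222]]
0.6 0.95 0 [[268, 140], [292, 149], [252, 153], [279, 163], [223, 186], [237, 193], [219, 213], [233, 220]]
0.6 0.95 5 [[267, 141], [291, 151], [251, 154], [277, 165], [220, 189], [235, 195], [216, 216], [230, 223]]
```

All checks agree: the key's outline matches the seated prediction, at the loose end of its lean play. One more light press on the bar end to confirm it is home.

```bash
python3 -m crank '{"delta_pos":[[0,-4,-10],[0,-7,-21],[0,-7,-21],[0,-7,-21],[20,-7,-21],[40,-7,-21],[60,-7,-21],[72,-7,-21],[75,-7,-21],[75,-7,-21]],"spin":[0,0,0,0,0,0,0,0,0,0]}' 0 20
python3 st.py
python3 -c "
from h import *
s=ctrl.get_state();print(s['eef_pos']+173*rot(s)[:,0])"
python3 -m crank '{"delta_pos":[[2,0,0],[4,0,0],[6,0,0.5],[8,0,1],[8,0,1]],"spin":[0,0,0,0,0]}' 0 20
python3 st.py
python3 -c "
from h import *
s=ctrl.get_state();print(s['eef_pos']+173*rot(s)[:,0])"
```

```text
t: 30.38
eef_pos: [434.9, 144.6, 340.1]
tcp_rot: [0.732, 0.088, 0.671, -0.081]
contact_force: [0.4, -0.6, 0.6]
width: -0.001
[434.9 144.6 340.1] -0.05219233178046164 [ 0.4 -0.6  0.6] [0.02 0.07 0.01]
G [448.7 144.7 182.7] u,v -85.4 183.1 yaw 1.332 tilt [0.088 0.   ]
[450.05061329 144.67479625 167.72517214]
t: 30.8
eef_pos: [436.9, 144.7, 334.6]
tcp_rot: [0.733, 0.089, 0.67, -0.08]
contact_force: [-12.4, -0.0, 30.6]
width: -0.001
[436.9 144.7 334.6] -0.09243272096286698 [-12.4  -0.   30.6] [0.08 1.48 0.02]
G [451.2 144.9 177.3] u,v -83.0 182.9 yaw 1.332 tilt [0.091 0.001]
[452.58574435 144.92015005 162.35376417]
```

Firm at z=162 under 33 N, which is the seated height for that lean. Retreat, final check, hand in.

```bash
python3 -m crank '{"delta_pos":[[-15,0,0],[-50,0,0],[-85,0,0],[-120,0,0],[-120,0,0],[-120,0,0]],"spin":[0,0,0,0,0,0]}' 0 20
python3 st.py; python3 - <<'E'
from fin2 import *
d=cam('wrist','w29');go('w29',4,.3,1.3,(46,50,54,58))
g=cv2.GaussianBlur(cv2.cvtColor(d['img'],cv2.COLOR_BGR2GRAY),(3,3),0).astype(int)
for r in range(140,220,10):
    row=g[r,160:360];dd=np.diff(row);print(r,[(160+i,int(dd[i])) for i in range(1,198) if abs(dd[i])>=14 and abs(dd[i])>=abs(dd[i-1]) and abs(dd[i])>abs(dd[i+1])])
for ln in (.55,.62):
    z_=-np.sin(ln)*xn+np.cos(ln)*up;x_=np.cos(ln)*xn+np.sin(ln)*up
    for th in (.7,.9):
        kz=np.cos(th)*x_+np.sin(th)*yn;ky=np.cross(kz,-z_)
        print(ln,th,[proj(d,c+x*-z_+y*ky+z*kz).round(0).astype(int).tolist() for x,y,z in ((0,15,15),(0,-15,15),(-40,15,15),(-40,-15,15),(-110,7,15),(-110,-7,15),(-110,7,-15),(-110,-7,-15))])
E
```

```text
t: 31.3
eef_pos: [426.0, 144.6, 456.1]
tcp_rot: [0.735, 0.089, 0.668, -0.079]
contact_force: [1.4, -0.3, -0.3]
width: 0.001
[426.  144.6 456.1] 0.046541049392048665 [ 1.4 -0.3 -0.3] [0.02 0.03 0.03]
G [441.  145.  298.8] u,v -92.9 185.0 yaw 1.333 tilt [0.095 0.002]
w29 4 [(46, np.float64(0.61), np.float64(0.9), np.float64(13.3)), (50, np.float64(0.62), np.float64(0.89), np.float64(13.5)), (54, np.float64(0.64), np.float64(0.88), np.float64(12.9)), (58, np.float64(0.64), np.float64(0.87), np.float64(13.3))] line ang 0.762
140 [(270, 51), (280, 15), (304, -27), (308, 78)]
150 [(266, 39), (286, 26), (289, -16), (297, -17), (300, 35)]
160 [(256, 29), (282, 14), (295, 54)]
170 [(164, -38), (246, 38), (278, 23), (292, 31), (325, -24), (328, -19)]
180 [(176, -20), (182, -16), (242, 35), (266, -17)]
190 [(176, 18), (203, -16), (240, 25), (243, 14), (256, -20)]
200 [(199, 22), (220, -52), (225, 48), (228, -73)]
210 [(211, 66), (215, -35), (221, 29), (223, 34), (227, -65), (328, 20), (333, -16)]
0.55 0.7 [[286, 129], [307, 142], [275, 139], [297, 153], [256, 166], [269, 175], [244, 189], [256, 197]]
0.55 0.9 [[283, 130], [306, 139], [272, 140], [296, 150], [253, 166], [266, 172], [246, 191], [259, 197]]
0.62 0.7 [[286, 129], [306, 142], [273, 139], [295, 154], [249, 168], [261, 177], [238, 189], [249, 197]]
0.62 0.9 [[283, 130], [305, 139], [270, 140], [293, 151], [246, 168], [259, 174], [240, 192], [252, 198]]
```

```bash
python3 -c "
from plant import ctrl
print(ctrl.hand_in())"
```

```text
the job is handed in; nothing more can be done
None
```

I handed the job in at about 31 s. The key is on the shaft, the clamp is turned against its stop, and the gripper is clear.

**What I did:**
- Lifted the key level by its bosses and swung it to vertical (fitted 90°) against the ledge edge.
- Hooked the mouth on the shaft tip, leaned the key with the shaft and pushed it home.
- Turned it counterclockwise until the clamp finger stopped moving while torque rose, then let go.

**Last checks:**
- **Seating:** pressing on the bar end met a hard stop at the predicted seated height, 33 N on the last press. The key's outline in the last image matches the seated pose, leaning within its play.
- **Clamp:** it stopped firmly twice; a further 0.2 rad of spin did not move the finger. The images give about 1.13–1.15 rad of travel, not 1.2. I put that down to camera bias and about 0.01–0.02 rad of springback.

**What went less cleanly:**
- The key slid about 10 mm back in the pads at the ledge, more than the 5 mm expected.
- I let go after the first turn. My back-spin to ease the grip had moved the clamp about 0.035 rad off its stop, and the key was cocked, so I nudged it onto the axis with an open finger. I then took hold again and turned it back to the stop. The final let-go had no back-spin.
- Contact tilted the gripper by up to about 0.1 rad during the turning. It was within about 0.013 rad of straight down for the lift and swing.
- I did not check the other things on the bench by camera; I had no contact with them that I know of.

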